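# Fit the retaining ring on the vial carousel's spindle

### The job

One of the two vial carousels has no retaining ring on its spindle. Use the pliers to spread the dark ring that hangs on their tips, carry it over that spindle and lower it onto the hub, so that it closes into the spindle's groove; do not handle the ring with the fingers. Then lay the pliers back on their wooden rest as they lay and let go.

Things in the scene. Friction and masses are not known exactly. Their poses are not given: they have to be found in the camera images.
- pliers: Ring pliers, 206 mm, 180 g, level on the rest. Origin: pivot axis at the arms' underside; x to the tips, y across, z up. Arms 10 mm high; orange handles behind, x -30 to -130. At x = 72 the jaws bend down to a shoulder at z = -17.5, then 4 mm pins to z = -29 in the ring's lug holes. Squeezing spreads the pins from 13 to 41 mm apart. With the ring closed they slide out upwards: lift 20 mm first.
- grip (a point): Point midway between the two orange handles, where to take both (70 mm behind the pivot, 9 mm above the arms' underside, near the centre of mass; handles 18 mm high). Outsides here 67 mm apart at rest; squeezed with 30 N or more, 40 mm at the hard stop. A spring opens them with 10 to 16 N: fingers then set 61 to 64 mm apart let the ring close yet still carry the pliers. Axes as the pliers.
- ring: Dark horseshoe ring, two sprung halves: slot 20 mm wide, 30 outside, 50 long, 6 thick, 20 g; holed lugs on the pliers' pins. Origin: slot centre, 13 behind its closed end, at the underside; x away from the pliers, z up. At first 99.5 ahead of the pliers' origin, 24 below; spread, about 6 nearer: read it again. Lower it with the origin 2 mm past the spindle axis along its x.
- carousel: Fixed vial carousel without ring: white disc, 120 mm, 12 blue-capped vials to z = 42 mm. Origin: on the spindle axis at the bench, z up. Hub 36 mm across, flat face at z = 56. Steel spindle: groove 18 mm across, z 56 to 69; head 22 mm to z = 72; cone to 8 mm at z = 82. Ring goes flat on the hub, any way round; release it at most 3 mm above. The twin carousel wears a ring: leave it.
- rest: Fixed wooden rest, 246 x 90 mm. Origin at the bench, below the pliers' origin; x to their tips, z up. The pliers lie on two blocks, tops at z = 40 mm (where the pliers' origin is): x -16 to 20, 40 mm across, under the pivot; x -126 to -106, 90 mm across, under the handle ends. Between them a floor 10 high, 40 across. A pad, top at z = 16, x 82 to 120, bears the ring at first.
There are look-alikes about, which are no part of the job. What is shaped like the pliers but green is not meant.

How it is judged (in metres and radians):
On the way, in this order (a step that is already met when the one before it is completed fails the run):
1. the ring is carried clear of the rest on the squeezed pliers (height (world z) of ring above 0.05 m and contact force between the fingers and pliers above 5 N and contact force between pliers and ring above 0.5 N), for 0.2 s.
2. the ring is down in the groove of the bare spindle (horizontal distance between ring and carousel below 0.01 m and z of ring in the frame of carousel between 0.052 and 0.061 m), for 0.2 s.
At the end, for the whole second after the job is handed in: The ring lies level (10 degrees) in the bare spindle's groove, centre within 10 mm of the axis, underside within 4 mm of the hub face, free of the pliers; the pliers lie level on their rest, pivot within 25 mm of its place, turned under 20 degrees; all at rest and let go (horizontal distance between ring and carousel below 0.01 m and z of ring in the frame of carousel between 0.052 and 0.06 m and angle between ring's own z axis and vertical below 0.18 rad and contact force between pliers and ring below 0.05 N and horizontal distance between pliers and rest below 0.025 m and z of pliers in the frame of rest between 0.034 and 0.047 m and angle between pliers's own z axis and vertical below 0.2 rad and angle between the x axis of pliers and the x axis of rest, either way round below 0.35 rad and linear speed of each of pliers, ring below 0.03 m/s); the robot touches nothing.
It fails at once if the fingers handle the ring itself (contact force between the fingers and ring above 2 N).
It also fails if it takes over 48 s, if anything falls off the work surface, if the arm or the gripper's body presses on something with over 40 N, if the wrist force passes 120 N, or if a joint passes its speed limit or range.

### The arm

A 6-joint arm with a two-finger parallel gripper is mounted at the origin on the work surface. World frame = base frame: x ahead of the robot, y to its left, z up, the work surface at z = 0. Lengths are in m, angles in degrees, forces in N, time in s.
With the tool pointing down it reaches from about 0.4 to 0.825 m from the base axis. Payload 7 kg.
Tool frame: the origin (TCP) lies between the finger pads; the fingertips stand 11 mm ahead of it and the grasp point (between the pads) lies 8 mm behind it (r.tcp_to_tips is the distance from the TCP to the fingertips, in m); x points along the fingers, y is the direction in which the jaws open and shut, and the axes are right-handed (so a half turn about x gives the same grasp; the last joint's range is limited). The gripper opens to 88 mm and grips with 3 to 60 N. Pads are 19 mm wide; open, the fingers measure 130 mm over their backs; the gripper's body (78 mm by 193 mm) begins 47 mm behind the grasp point.
Start: joints at [93.283, 20.546, 0.682, 0, -70.136, -16.507], TCP at [0.154, 0.657, 0.238] pointing down, gripper open.
Joint ranges: [-176.03, 176.03], [-82.01, 121.73], [-58.28, 71.71], [-173.87, 95.51], [-174.79, -0.11], [-173.66, 173.66]. Speed limits (degrees/s): [136.94, 136.94, 172.46, 180, 180, 180].

### API

Orientations are given as [roll, pitch, yaw] about the fixed x, y, z axes, in that order (R = Rz(yaw) Ry(pitch) Rx(roll)).
In Python, from plant import r gives the robot as it stands.
- The arm moves only by the tool arm_command, never from a script. Its argument "plan" is a list of rows, each an object of numbers: "dx", "dy", "dz": the shift along the tool's x, y, z each as a share of 0.02 m, from -1 to 1; "wx", "wy", "wz": the turn, a rotation vector about the tool's x, y, z each as a share of 0.08 rad, from -1 to 1. In form: [{"dx": .., "dy": .., "dz": .., "wx": .., "wy": .., "wz": ..}, ...]. A call has 1 to 20 rows; each row shifts and turns the pose as measured when the row begins, along the tool's axes as they then stand; what a row does not reach is not made up. A row lasts 1/12 s, in which the tool goes at most 41.7 mm and 7.16 degrees, less where a joint would pass 70% of its speed; a pose out of reach is approached as far as the arm can. A call with a number of a shift or a turn outside -1 to 1 is refused whole. A call with a gripper value outside its range is refused whole. "fingers" is the closure, from -1 (fully open) to 1 (shut), so that 0 is half open, set as the call begins (left out, the last holds). The fingers move at their own pace and stop on an object; "force" is the grip in N (left out, the last holds). Time passes only in rows, so rows that do not move let the fingers close. It gives the time, the measured TCP pose, the force and the opening at its end, in the units of the state.
- r.get_state(): the state, without advancing time (a new reading comes with each control period).
- r.capture(name): name is "scene" or "top" or "wrist"; returns (picture, depth): 400x640x3 uint8, red, green, blue; 400x640 float32, m along the optical axis (not along the pixel's ray), 0 where there is no reading.
- r.camera_model(name): a dict with "vertical_fov" (degrees; the focal length in pixels is half the picture's height over the tangent of half this angle, whatever the lens; pixels are square), "cx", "cy" (the principal point, pixels), "R" (3x3) and "t" (3): a world point X has camera coordinates R X + t. Camera axes: x right, y down, z forward; pixel columns grow to the right and rows downward; lengths in m; the calibration is good to about 2 mm. A picture is of the moment at which its call begins: read the wrist's pose just before it. camera_model takes no time and is no camera call; for the wrist camera it gives the pose at the moment of the call.
- r.close_job(): hands the job in, once; it reports no verdict.
Trained networks look in the newest picture that a camera, given by its name, has taken for a name from the list of things; names that differ only in an ending like _2 or _b are one class to them, and where a whole thing is asked for, a point or a joint stands for the part that bears it (a point fixed in the world has none). Each returns a list of dicts, best first, with "score" (0 to 1); they miss things now and then, are a little off and sometimes report something else, mostly with a low value. They report only what shows in the picture. A call takes as long as a camera call. They do not tell look-alikes from the thing itself.
- r.cut_out(camera, query): "mask" (400x640 bool, what is visible of it) and "bbox" ([left, top, width, height] in pixels, round what is visible of it).
- r.spot_point(camera, query): "centre" ([column, row] in pixels: a listed point, or the origin of a listed thing).
The state is a dict: "time_s": time; "joints": joint angles; "qd": joint speeds; "joint_torque": joint torques, N m; "tcp_pos": TCP position; "eef_rot": TCP orientation; "contact_force": force on the tool from outside, world axes, zero at the start; "moment": the same for the moment, N m; "gripper_width": finger opening in m.
Only numpy, scipy, OpenCV 4.12 (cv2) and the standard library are available. Lean on these libraries where they do the work, as an engineer would, in place of code of your own. Each camera call takes 0.05 s, during which the arm holds its last target.

## Working session

There is one attempt and no reset: what is moved stays moved. The work goes in short steps, Python scripts to look and compute and a tool call to move; the robot and the scene stay as the last step left them, time stands still between calls to the robot, and variables do not carry over. Pictures are saved under pics/ and viewed, and the job is handed in when it is done.

Besides the shell and the picture viewer there is one more tool, called by a JSON object that holds its "api" and its "payload". arm_command: Moves the arm, as the interface text tells. Shift numbers are shares of 0.02 m and turn numbers shares of 0.08 rad, none past 1 either way. Its arguments: {"type":"object","properties":{"plan":{"type":"array","items":{"type":"object","properties":{"dx":{"type":"number"},"dy":{"type":"number"},"dz":{"type":"number"},"wx":{"type":"number"},"wy":{"type":"number"},"wz":{"type":"number"}}}},"fingers":{"type":"number"},"force":{"type":"number"}},"required":["plan"]}

```bash
ls; mkdir -p pics; cat > h.py <<'E'
import numpy as np, cv2
from plant import r
def save(n,img,crop=None,scale=1):
    if crop: l,t,w,h=crop; img=img[t:t+h,l:l+w]
    if scale!=1: img=cv2.resize(img,None,fx=scale,fy=scale,interpolation=cv2.INTER_CUBIC)
    cv2.imwrite('pics/'+n,img[:,:,::-1])
def model(c):
    m=r.camera_model(c); f=200/np.tan(np.radians(m['vertical_fov'])/2)
    return f,m['cx'],m['cy'],np.array(m['R']),np.array(m['t'])
def atz(M,u,v,z):
    f,cx,cy,R,t=M; d=R.T@np.array([(u-cx)/f,(v-cy)/f,1]); o=-R.T@t
    return o+d*(z-o[2])/d[2]
def proj(M,X):
    f,cx,cy,R,t=M; c=R@np.array(X)+t; return [f*c[0]/c[2]+cx,f*c[1]/c[2]+cy]
def cloud(M,D):
    f,cx,cy,R,t=M; v,u=np.mgrid[0:400,0:640]
    c=np.stack([(u-cx)/f*D,(v-cy)/f*D,D],-1)-t
    return c@R
E
python3 - <<'E'
from h import *
for c in ['scene','top','wrist']:
    p,d=r.capture(c); save(f'{c}0.png',p); np.savez(f'{c}0.npz',p=p,d=d); M=model(c); print(c,M[0],M[1:3],-M[3].T@M[4], (d>0).mean())
    if c!='wrist':
      for q in ['pliers','ring','carousel','rest']:
        for x in r.cut_out(c,q): print(q,x['bbox'],round(x['score'],2))
      for q in ['pliers','grip','ring','carousel','rest']:
        print(q,[(np.round(x['centre'],1).tolist(),round(x['score'],2)) for x in r.spot_point(c,q)])
print(r.get_state())
E
```

```text
pics
scene 449.9233568195698 (314.90287791516397, 196.84467995831056) [ 1.35086187 -0.11681597  0.98857958] 0.9960703125
pliers [176.5, 131.6, 55.1, 40.9] 0.61
ring [374.9, 228.2, 21.5, 15.5] 0.67
carousel [454.6, 249.8, 50.8, 46.3] 0.96
rest [305.5, 198.7, 88.1, 54.8] 0.86
pliers [([196.1, 142.1], 0.63), ([354.6, 219.4], 0.56)]
grip [([332.5, 211.4], 0.92), ([209.6, 154.5], 0.76)]
ring [([389.1, 238.2], 0.42)]
carousel [([478.6, 271.9], 0.96)]
rest [([350.8, 227.2], 0.72)]
top 388.1062096194223 (314.2030843967271, 204.664227286374) [ 0.4308085  -0.27894124  1.2581565 ] 0.99599609375
pliers [254.9, 180.5, 68.9, 25.2] 0.71
carousel [155.9, 152.8, 39.6, 40.2] 0.79
rest [242.6, 176.8, 78.0, 35.9] 0.81
pliers [([452.0, 250.9], 0.84)]
grip [([432.9, 245.2], 0.59), ([300.2, 193.5], 0.57)]
ring [([249.5, 181.7], 0.45)]
carousel [([174.9, 173.7], 0.82)]
rest [([280.6, 193.3], 0.77)]
wrist 297.52520370890926 (322.9841852350199, 202.35695988890248) [0.2327066  0.6383691  0.38321708] 0.99603125
{'time_s': 1.05, 'joints': array([ 9.32821891e+01,  2.05468121e+01,  6.82862746e-01,  5.81899862e-04,
       -7.01348388e+01, -1.65075763e+01]), 'qd': array([-0.06444151,  0.13180597,  0.05550504, -0.04309272, -0.00041982,
        0.04419967]), 'joint_torque': array([ 6.51336359e-04, -5.82392943e+01,  2.93312985e+01,  7.00262994e+00,
        1.25456791e-02, -1.21989245e-05]), 'tcp_pos': array([0.154436  , 0.65709017, 0.23756485]), 'eef_rot': array([-97.79641856,  89.99867029,  68.97839205]), 'contact_force': array([ 0.63316449,  0.88432952, -0.27142185]), 'moment': array([-0.02157061, -0.01756473,  0.02402396]), 'gripper_width': 0.08739793853358775}
```

View pics/scene0.png

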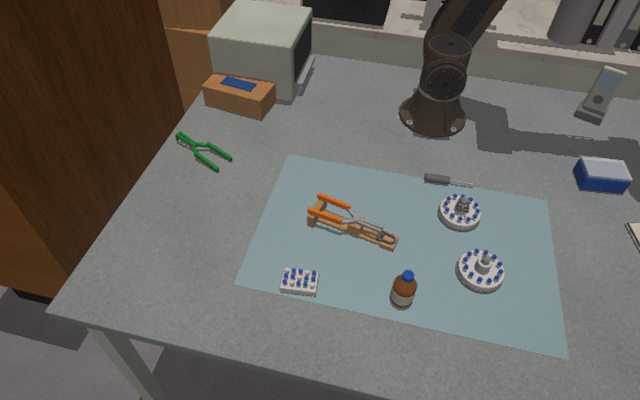

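View pics/top0.png

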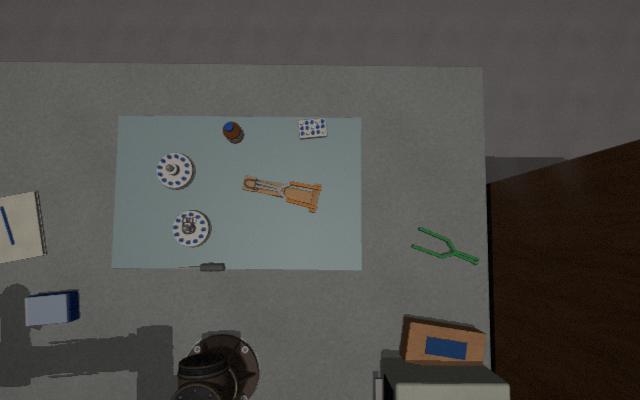

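```bash
python3 - <<'E'
from h import *
s=np.load('scene0.npz')['p'];t=np.load('top0.npz')['p']
save('s_crop.png',s,(280,170,250,150),3); save('t_crop.png',t,(120,120,220,130),3.5)
Mt=model('top');Ms=model('scene')
print('top spot grip',atz(Mt,300.2,193.5,.049),'rest',atz(Mt,280.6,193.3,0),'car',atz(Mt,174.9,173.7,0))
print('scene grip',atz(Ms,332.5,211.4,.049),'pl',atz(Ms,354.6,219.4,.04),'rest',atz(Ms,350.8,227.2,0),'car',atz(Ms,478.6,271.9,0))
E
```

```text
top spot grip [ 0.55950703 -0.24532691  0.049     ] rest [ 0.56479214 -0.18015236  0.        ] car [0.62588023 0.16520656 0.        ]
scene grip [ 0.56627415 -0.24029515  0.049     ] pl [ 0.57147852 -0.17727669  0.04      ] rest [ 5.68892588e-01 -1.85116101e-01 -1.11022302e-16] car [0.63064494 0.16296558 0.        ]
```

View crops.

View pics/s_crop.png

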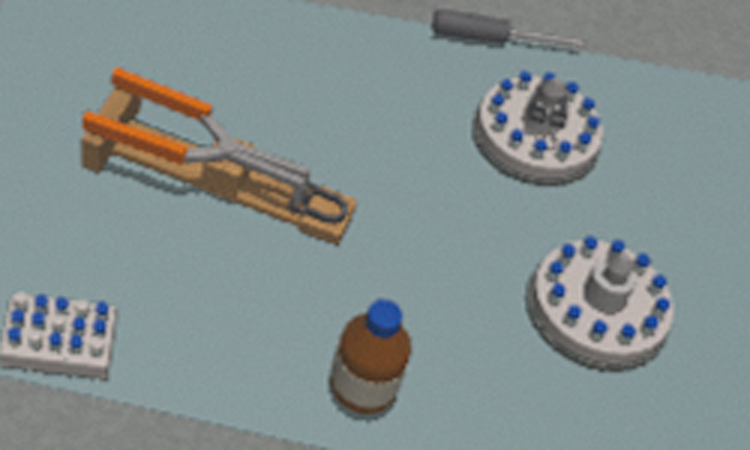

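View pics/t_crop.png

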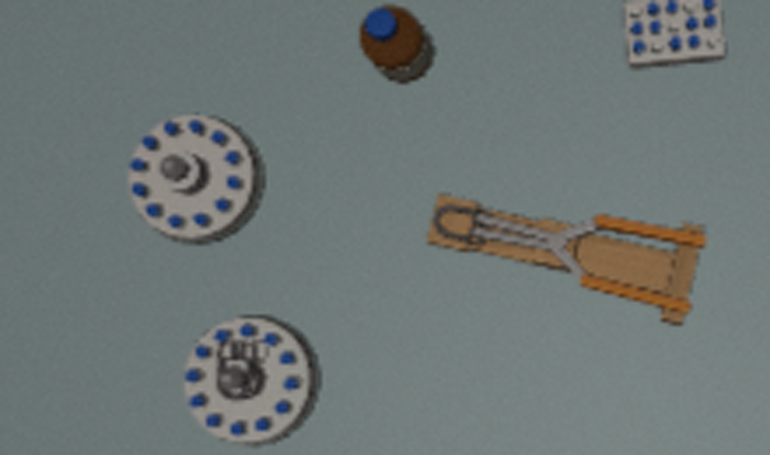

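View pics/wrist0.png

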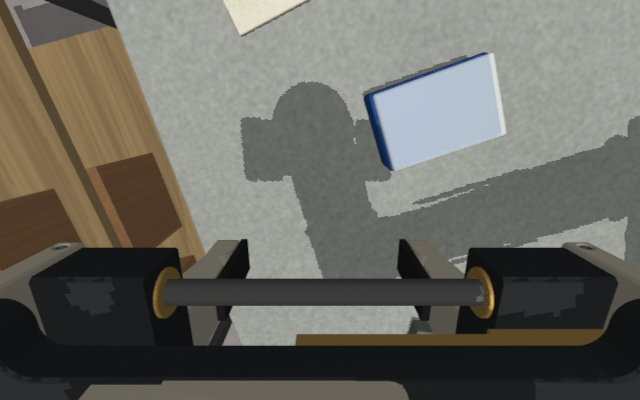

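```bash
python3 - <<'E'
from h import *
for c in ['scene','top']:
    z=np.load(c+'0.npz'); p=z['p'];M=model(c);P=cloud(M,z['d'])
    x,y,zz=P[...,0],P[...,1],P[...,2]
    print(c,'table z',np.median(zz[(abs(x-.5)<.02)&(abs(y)<.05)]))
    hsv=cv2.cvtColor(p,cv2.COLOR_RGB2HSV)
    # orange handles: saturated
    near=(abs(x-.57)<.12)&(abs(y+.2)<.2)
    o=near&(hsv[...,0]<16)&(hsv[...,1]>175)&(hsv[...,2]>90)&(zz>.03)
    n,l,st,ce=cv2.connectedComponentsWithStats(o.astype(np.uint8))
    for i in range(1,n):
        if st[i,4]>20:
            q=P[l==i]; q=q[abs(q[:,2]-.058)<.006] ; print('handle',st[i],len(q),q.mean(0) if len(q) else 0, q.min(0) if len(q) else 0,q.max(0) if len(q) else 0)
    for nm,cx,cy in [('bare',.628,.164),('twin',.46,.13)]:
        m=(np.hypot(x-cx,y-cy)<.08)
        h=m&(zz>.048)&(zz<.1); q=P[h]; print(nm,len(q),q.mean(0),q[:,2].max())
        d=m&(zz<.034)&(zz>.015); q=P[d]; (a,b),rad=cv2.minEnclosingCircle(q[:,:2].astype(np.float32)); print('disc',a,b,rad, q.mean(0))
        for lo,hi in[(.052,.060),(.066,.076),(.076,.09)]:
            k=m&(zz>lo)&(zz<hi); 
            if k.sum(): print(lo,k.sum(),P[k].mean(0),np.ptp(P[k],axis=0))
E
```

```text
scene table z 0.00043548938282073524
handle [318 193  32  16 155] 97 [ 0.53160421 -0.24575447  0.05623635] [ 0.51324823 -0.29222046  0.05218282] [ 0.54646856 -0.1995569   0.06219917]
handle [308 208  34  16 190] 126 [ 0.58736984 -0.25614919  0.05660337] [ 0.57431314 -0.30617071  0.05228083] [ 0.59771568 -0.21117088  0.0617102 ]
bare 179 [0.64058578 0.15837797 0.06258988] 0.0850830336213532
disc 0.6355296969413757 0.15900921821594238 0.05836835876107216 [0.64805389 0.15679094 0.02570835]
0.052 97 [0.6410466  0.15819903 0.05603728] [0.03285434 0.03526576 0.00782852]
0.066 31 [0.63903925 0.15868176 0.07263618] [0.02030799 0.01982748 0.00843088]
0.076 28 [0.63774746 0.15945114 0.07971668] [0.0166901  0.01225621 0.00828016]
twin 168 [0.46110548 0.10170276 0.06355272] 0.08515638206184083
disc 0.4513726234436035 0.10342979431152344 0.05982843413949013 [0.46643756 0.10261658 0.02536145]
0.052 50 [0.46243473 0.10148066 0.05699417] [0.04187747 0.03251641 0.00750649]
0.066 23 [0.4548286  0.10173395 0.072865  ] [0.01912009 0.01958908 0.00715169]
0.076 20 [0.45254949 0.10364828 0.07878063] [0.015
[... 456 characters left out ...]
54657 0.058158401399850845 [0.63216875 0.15380953 0.02637647]
0.052 60 [0.63188964 0.15331433 0.05616928] [0.03426133 0.03532578 0.00741089]
0.066 17 [0.63263675 0.15709179 0.07297854] [0.01962845 0.01800304 0.00663009]
0.076 23 [0.63469942 0.15690962 0.07960919] [0.01241026 0.0180392  0.00629218]
twin 158 [0.45485253 0.09818463 0.06427368] 0.08406575145281972
disc 0.44929060339927673 0.10074447095394135 0.056970275938510895 [0.44917357 0.1012144  0.026268  ]
0.052 42 [0.45873131 0.09540468 0.05677169] [0.0432208  0.03159403 0.007261  ]
0.066 19 [0.4532396  0.09792553 0.07145716] [0.03989094 0.02794988 0.0092946 ]
0.076 26 [0.44905684 0.100113   0.07982129] [0.01812019 0.01797751 0.00727469]
```

```bash
cat >> h.py <<'E'
from scipy.spatial.transform import Rotation as Ro
def tool():
    s=r.get_state(); return np.array(s['tcp_pos']),Ro.from_euler('xyz',s['eef_rot'],degrees=True).as_matrix(),s
def plan(target,yaw,tilt=True):
    """target TCP; yaw= desired world yaw of tool y axis (deg, mod 180); down. prints tool-frame shifts & rotvec in units"""
    p,R,s=tool()
    best=None
    for k in (0,180):
        a=np.radians(yaw+k); x=np.array([0,0,-1.]);y=np.array([np.cos(a),np.sin(a),0]);T=np.stack([x,y,np.cross(x,y)],1)
        w=Ro.from_matrix(R.T@T).as_rotvec()
        if best is None or np.linalg.norm(w)<np.linalg.norm(best): best=w
    d=np.array(target)-p
    print('t',round(s['time_s'],2),'pos',p.round(4),'tooly yaw',np.degrees(np.arctan2(R[1,1],R[0,1])).round(2),'world d',d.round(4),'tool shift units',(R.T@d/.02).round(3),'rot units',(best/.08).round(3),'w',round(s['gripper_width'],4),'F',np.round(s['contact_force'],1))
    print('j',np.round(s['joints'],1))
E
python3 - <<'E'
from h import *
plan([.557,-.245,.25],-12)
print(tool()[1].round(3))
E
```

```text
t 1.05 pos [0.1544 0.6571 0.2376] tooly yaw -103.23 world d [ 0.4026 -0.9021  0.0124] tool shift units [ -0.623  39.303 -29.913] rot units [19.368  0.     0.   ] w 0.0874 F [ 0.6  0.9 -0.3]
j [ 93.3  20.5   0.7   0.  -70.1 -16.5]
[[ 0.    -0.229 -0.973]
 [ 0.    -0.973  0.229]
 [-1.    -0.    -0.   ]]
```

{"api": "arm_command", "payload": {"plan": [{"dy": 0.64,"dz": -1},{"dy": 0.64,"dz": -1},{"dy": 0.64,"dz": -1},{"dy": 0.64,"dz": -1},{"dy": 0.64,"dz": -1},{"dy": 0.64,"dz": -1},{"dy": 0.64,"dz": -1},{"dy": 0.64,"dz": -1},{"dy": 0.64,"dz": -1},{"dy": 0.64,"dz": -1},{"dy": 0.64,"dz": -1},{"dy": 0.64,"dz": -1},{"dy": 0.64,"dz": -1},{"dy": 0.64,"dz": -1},{"dy": 0.64,"dz": -1},{"dy": 0.64,"dz": -1},{"dy": 0.64,"dz": -1},{"dy": 0.64,"dz": -1}], "fingers": -1}}

```text
schema error: expected keys dx, dy, dz, wx, wy, wz
```

{"api": "arm_command", "payload": {"plan": [{"dx": 0,"dy": 0.64,"dz": -1,"wx": 0,"wy": 0,"wz": 0},{"dx": 0,"dy": 0.64,"dz": -1,"wx": 0,"wy": 0,"wz": 0},{"dx": 0,"dy": 0.64,"dz": -1,"wx": 0,"wy": 0,"wz": 0},{"dx": 0,"dy": 0.64,"dz": -1,"wx": 0,"wy": 0,"wz": 0},{"dx": 0,"dy": 0.64,"dz": -1,"wx": 0,"wy": 0,"wz": 0},{"dx": 0,"dy": 0.64,"dz": -1,"wx": 0,"wy": 0,"wz": 0},{"dx": 0,"dy": 0.64,"dz": -1,"wx": 0,"wy": 0,"wz": 0},{"dx": 0,"dy": 0.64,"dz": -1,"wx": 0,"wy": 0,"wz": 0},{"dx": 0,"dy": 0.64,"dz": -1,"wx": 0,"wy": 0,"wz": 0},{"dx": 0,"dy": 0.64,"dz": -1,"wx": 0,"wy": 0,"wz": 0},{"dx": 0,"dy": 0.64,"dz": -1,"wx": 0,"wy": 0,"wz": 0},{"dx": 0,"dy": 0.64,"dz": -1,"wx": 0,"wy": 0,"wz": 0},{"dx": 0,"dy": 0.64,"dz": -1,"wx": 0,"wy": 0,"wz": 0},{"dx": 0,"dy": 0.64,"dz": -1,"wx": 0,"wy": 0,"wz": 0},{"dx": 0,"dy": 0.64,"dz": -1,"wx": 0,"wy": 0,"wz": 0},{"dx": 0,"dy": 0.64,"dz": -1,"wx": 0,"wy": 0,"wz": 0},{"dx": 0,"dy": 0.64,"dz": -1,"wx": 0,"wy": 0,"wz": 0},{"dx": 0,"dy": 0.64,"dz": -1,"wx": 0,"wy": 0,"wz": 0}], "fingers": -1}}

```text
time_s: 2.55
tcp_pos: [0.4623, 0.34, 0.2385]
eef_rot: [-107.0, 89.8, 60.2]
contact_force: [-0.2, 1.1, -0.5]
gripper_width: 0.0877
```

```bash
python3 - <<'E'
from h import *
plan([.557,-.245,.25],-12)
M=model('top');print(atz(M,230,128,.09))
E
```

```text
t 2.55 pos [0.4623 0.34   0.2385] tooly yaw -102.78 world d [ 0.0947 -0.585   0.0115] tool shift units [ -0.674  27.476 -11.086] rot units [19.465  0.028  0.053] w 0.0877 F [-0.2  1.1 -0.5]
j [ 55.8  10.9 -12.5  -0.  -66.4  21.4]
[ 0.7546357 -0.0295295  0.09     ]
```

{"api": "arm_command", "payload": {"plan": [{"dx": 0,"dy": 1,"dz": -0.4,"wx": 0,"wy": 0,"wz": 0},{"dx": 0,"dy": 1,"dz": -0.4,"wx": 0,"wy": 0,"wz": 0},{"dx": 0,"dy": 1,"dz": -0.4,"wx": 0,"wy": 0,"wz": 0},{"dx": 0,"dy": 1,"dz": -0.4,"wx": 0,"wy": 0,"wz": 0},{"dx": 0,"dy": 1,"dz": -0.4,"wx": 0,"wy": 0,"wz": 0},{"dx": 0,"dy": 1,"dz": -0.4,"wx": 0,"wy": 0,"wz": 0},{"dx": 0,"dy": 1,"dz": -0.4,"wx": 0,"wy": 0,"wz": 0},{"dx": 0,"dy": 1,"dz": -0.4,"wx": 0,"wy": 0,"wz": 0},{"dx": 0,"dy": 1,"dz": -0.4,"wx": 0,"wy": 0,"wz": 0},{"dx": 0,"dy": 1,"dz": -0.4,"wx": 0,"wy": 0,"wz": 0},{"dx": 0,"dy": 1,"dz": -0.4,"wx": 0,"wy": 0,"wz": 0},{"dx": 0,"dy": 1,"dz": -0.4,"wx": 0,"wy": 0,"wz": 0},{"dx": 0,"dy": 1,"dz": -0.4,"wx": 0,"wy": 0,"wz": 0},{"dx": 0,"dy": 1,"dz": -0.4,"wx": 0,"wy": 0,"wz": 0},{"dx": 0,"dy": 1,"dz": -0.4,"wx": 0,"wy": 0,"wz": 0},{"dx": 0,"dy": 1,"dz": -0.4,"wx": 0,"wy": 0,"wz": 0},{"dx": 0,"dy": 1,"dz": -0.4,"wx": 0,"wy": 0,"wz": 0},{"dx": 0,"dy": 1,"dz": -0.4,"wx": 0,"wy": 0,"wz": 0},{"dx": 0,"dy": 1,"dz": -0.4,"wx": 0,"wy": 0,"wz": 0},{"dx": 0,"dy": 1,"dz": -0.4,"wx": 0,"wy": 0,"wz": 0}]}}

```text
time_s: 4.22
tcp_pos: [0.5336, -0.107, 0.2403]
eef_rot: [-134.1, 89.3, 33.1]
contact_force: [-0.2, -0.4, 0.6]
gripper_width: 0.0875
```

{"api": "arm_command", "payload": {"plan": [{"dx": 0,"dy": 0,"dz": 0,"wx": 1,"wy": 0,"wz": 0},{"dx": 0,"dy": 0,"dz": 0,"wx": 1,"wy": 0,"wz": 0},{"dx": 0,"dy": 0,"dz": 0,"wx": 1,"wy": 0,"wz": 0},{"dx": 0,"dy": 0,"dz": 0,"wx": 1,"wy": 0,"wz": 0},{"dx": 0,"dy": 0,"dz": 0,"wx": 1,"wy": 0,"wz": 0},{"dx": 0,"dy": 0,"dz": 0,"wx": 1,"wy": 0,"wz": 0},{"dx": 0,"dy": 0,"dz": 0,"wx": 1,"wy": 0,"wz": 0},{"dx": 0,"dy": 0,"dz": 0,"wx": 1,"wy": 0,"wz": 0},{"dx": 0,"dy": 0,"dz": 0,"wx": 1,"wy": 0,"wz": 0},{"dx": 0,"dy": 0,"dz": 0,"wx": 1,"wy": 0,"wz": 0},{"dx": 0,"dy": 0,"dz": 0,"wx": 1,"wy": 0,"wz": 0},{"dx": 0,"dy": 0,"dz": 0,"wx": 1,"wy": 0,"wz": 0},{"dx": 0,"dy": 0,"dz": 0,"wx": 1,"wy": 0,"wz": 0},{"dx": 0,"dy": 0,"dz": 0,"wx": 1,"wy": 0,"wz": 0},{"dx": 0,"dy": 0,"dz": 0,"wx": 1,"wy": 0,"wz": 0},{"dx": 0,"dy": 0,"dz": 0,"wx": 1,"wy": 0,"wz": 0},{"dx": 0,"dy": 0,"dz": 0,"wx": 1,"wy": 0,"wz": 0},{"dx": 0,"dy": 0,"dz": 0,"wx": 1,"wy": 0,"wz": 0},{"dx": 0,"dy": 0,"dz": 0,"wx": 1,"wy": 0,"wz": 0},{"dx": 0,"dy": 0,"dz": 0,"wx": 0.5,"wy": 0,"wz": 0}]}}

```text
time_s: 5.88
tcp_pos: [0.5337, -0.1128, 0.2424]
eef_rot: [-49.2, 89.1, 23.8]
contact_force: [0.2, -0.4, -0.2]
gripper_width: 0.0876
```

```bash
python3 - <<'E'
from h import *
plan([.557,-.245,.25],-12)
M=model('wrist');p,d=r.capture('wrist');save('w1.png',p);np.savez('w1.npz',p=p,d=d)
print(-M[3].T@M[4])
for q in ['pliers','grip','ring','rest']:
    print(q,[(np.round(x['centre'],1).tolist(),round(x['score'],2)) for x in r.spot_point('wrist',q)])
E
```

```text
t 5.88 pos [ 0.5337 -0.1128  0.2424] tooly yaw 163.02 world d [ 0.0233 -0.1322  0.0076] tool shift units [-0.406 -3.048 -5.978] rot units [-1.085  0.122  0.154] w 0.0876 F [ 0.2 -0.4 -0.2]
j [  8.5   7.7 -15.8  -0.3 -65.6 -25.3]
[ 0.50736208 -0.1913815   0.38719295]
pliers [([274.2, 140.1], 0.83)]
grip []
ring [([288.5, 209.0], 0.57)]
rest [([278.4, 133.7], 0.92)]
```

View pics/w1.png

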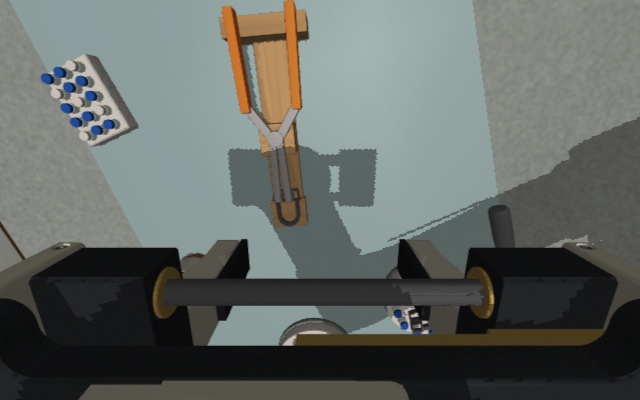

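```bash
python3 - <<'E'
from h import *
z=np.load('w1.npz');p=z['p'];M=model('wrist');P=cloud(M,z['d'])
save('w1c.png',p,(200,0,120,230),2.6)
hsv=cv2.cvtColor(p,cv2.COLOR_RGB2HSV)
print(P[10:20,350:360].reshape(-1,3).mean(0))
zz=P[...,2]
o=(hsv[...,0]<16)&(hsv[...,1]>175)&(hsv[...,2]>90)&(abs(zz-.058)<.005)
n,l,st,ce=cv2.connectedComponentsWithStats(o.astype(np.uint8))
C=[];A=[]
for i in range(1,n):
    if st[i,4]>60:
        q=P[l==i]
        (c,wh,a)=cv2.minAreaRect((q[:,:2]*1000).astype(np.float32)); b=cv2.boxPoints((c,wh,a)); print(st[i],np.round(c,1),np.round(wh,1),np.round(a,1),np.median(q[:,2]).round(4))
        u,s,v=np.linalg.svd(q[:,:2]-q[:,:2].mean(0)); d=v[0]*np.sign(v[0][1]); A.append(d);C.append(np.array(c)/1000); print(np.degrees(np.arctan2(d[1],d[0])))
C=np.array(C);m=C.mean(0);dv=C[0]-C[1];print('mid (x=-80)',m,'lateral yaw',np.degrees(np.arctan2(dv[1],dv[0])),np.linalg.norm(dv))
piv=atz(M,275,139,.050);ring=atz(M,288.7,209,.022);
print('pivot',piv,'ring spot',ring, 'rest', atz(M,278.4,133.7,0),'pl spot',atz(M,274.2,140.1,.04))
for a,b in [(m,piv[:2]),(piv[:2],ring[:2]),(m,ring[:2])]:
    print(np.linalg.norm(b-a),np.degrees(np.arctan2(*(b-a)[::-1])))
E
```

```text
[ 0.44992431 -0.27793142 -0.00052263]
[284   1  17 108 994] [ 528.3 -247. ] [98.4  9.5] 76.3 0.0565
76.07057775221904
[222   6  28 107 976] [ 584.8 -259.2] [98.6  9.5] 79.4 0.0566
79.79776531080881
mid (x=-80) [ 0.5565531  -0.25309692] lateral yaw 167.8090966913377 0.05786919205290037
pivot [ 0.57319658 -0.17480033  0.05      ] ring spot [ 0.59128525 -0.0837827   0.022     ] rest [ 0.57650638 -0.17736117  0.        ] pl spot [ 0.57643238 -0.17339077  0.04      ]
0.08004599769068738 77.99928286863388
0.09279768403631314 78.7596042734698
0.17283989781693782 78.40749065233334
```

View pics/w1c.png

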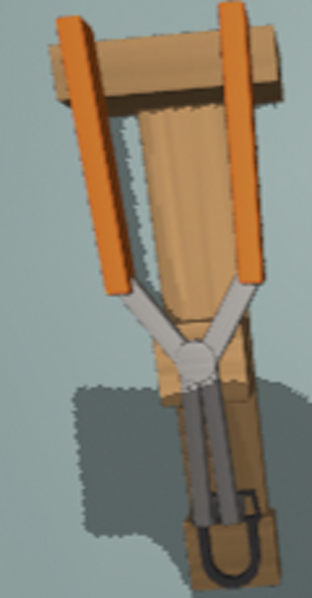

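```bash
python3 - <<'E'
from h import *
plan([.5586,-.2433,.13],-12)
E
```

```text
t 6.13 pos [ 0.5337 -0.1128  0.2423] tooly yaw 163.39 world d [ 0.0249 -0.1305 -0.1123] tool shift units [ 5.592 -2.992 -5.954] rot units [-1.005  0.12   0.152] w 0.0874 F [ 0.2  0.  -0. ]
j [  8.5   7.7 -15.8  -0.3 -65.7 -25. ]
```

{"api": "arm_command", "payload": {"plan": [{"dx": 0,"dy": 0,"dz": 0,"wx": -0.5,"wy": 0.06,"wz": 0.08},{"dx": 0,"dy": 0,"dz": 0,"wx": -0.5,"wy": 0.06,"wz": 0.08},{"dx": 0.5,"dy": -0.24,"dz": -0.6,"wx": 0,"wy": 0,"wz": 0},{"dx": 0.5,"dy": -0.24,"dz": -0.6,"wx": 0,"wy": 0,"wz": 0},{"dx": 0.5,"dy": -0.24,"dz": -0.6,"wx": 0,"wy": 0,"wz": 0},{"dx": 0.5,"dy": -0.24,"dz": -0.6,"wx": 0,"wy": 0,"wz": 0},{"dx": 0.5,"dy": -0.24,"dz": -0.6,"wx": 0,"wy": 0,"wz": 0},{"dx": 0.5,"dy": -0.24,"dz": -0.6,"wx": 0,"wy": 0,"wz": 0},{"dx": 0.5,"dy": -0.24,"dz": -0.6,"wx": 0,"wy": 0,"wz": 0},{"dx": 0.5,"dy": -0.24,"dz": -0.6,"wx": 0,"wy": 0,"wz": 0},{"dx": 0.5,"dy": -0.24,"dz": -0.6,"wx": 0,"wy": 0,"wz": 0},{"dx": 0,"dy": 0,"dz": 0,"wx": 0,"wy": 0,"wz": 0}]}}

```text
time_s: 7.13
tcp_pos: [0.5577, -0.2315, 0.1497]
eef_rot: [-72.7, 89.8, 6.7]
contact_force: [-0.4, 0.3, -0.9]
gripper_width: 0.0872
```

```bash
python3 - <<'E'
from h import *
plan([.5586,-.2433,.13],-12)
M=model('wrist');p,d=r.capture('wrist');save('w2.png',p);np.savez('w2.npz',p=p,d=d)
plan([.5586,-.2433,.13],-12)
E
```

```text
t 7.13 pos [ 0.5577 -0.2315  0.1497] tooly yaw 169.37 world d [ 0.0009 -0.0118 -0.0197] tool shift units [ 0.987 -0.152 -0.574] rot units [0.299 0.013 0.039] w 0.0872 F [-0.4  0.3 -0.9]
j [ -4.   17.8 -15.5  -0.  -56.5  -6.6]
t 7.18 pos [ 0.5578 -0.2309  0.1506] tooly yaw 169.35 world d [ 0.0008 -0.0124 -0.0206] tool shift units [ 1.03  -0.149 -0.601] rot units [0.296 0.013 0.047] w 0.0876 F [-0.1 -0.5 -0.4]
j [ -4.   17.7 -15.5  -0.  -56.6  -6.6]
```

View pics/w2.png

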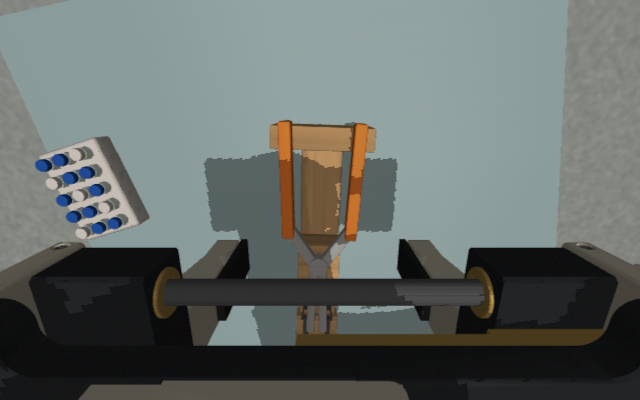

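{"api": "arm_command", "payload": {"plan": [{"dx": 0.3,"dy": -0.08,"dz": -0.3,"wx": 0.3,"wy": 0,"wz": 0.03},{"dx": 0.6,"dy": -0.08,"dz": -0.3,"wx": 0,"wy": 0,"wz": 0},{"dx": 0.9,"dy": 0,"dz": 0,"wx": 0,"wy": 0,"wz": 0},{"dx": 0.8,"dy": 0,"dz": 0,"wx": 0,"wy": 0,"wz": 0},{"dx": 0.8,"dy": 0,"dz": 0,"wx": 0,"wy": 0,"wz": 0},{"dx": 0,"dy": 0,"dz": 0,"wx": 0,"wy": 0,"wz": 0}]}}

```text
time_s: 7.68
tcp_pos: [0.5607, -0.2445, 0.0802]
eef_rot: [-77.2, 89.6, 0.7]
contact_force: [-0.4, -0.3, -0.2]
gripper_width: 0.0876
```

```bash
python3 - <<'E'
from h import *
plan([.5586,-.2433,.041],-12)
E
```

```text
t 7.68 pos [ 0.5607 -0.2445  0.0802] tooly yaw 167.93 world d [-0.0021  0.0012 -0.0392] tool shift units [1.961 0.129 0.036] rot units [-0.015  0.02   0.087] w 0.0876 F [-0.4 -0.3 -0.2]
j [ -5.3  22.6 -18.9  -0.1 -48.1  -6.7]
```

{"api": "arm_command", "payload": {"plan": [{"dx": 0.6,"dy": 0.13,"dz": 0.04,"wx": 0,"wy": 0.02,"wz": 0.09},{"dx": 0.7,"dy": 0,"dz": 0,"wx": 0,"wy": 0,"wz": 0},{"dx": 0.55,"dy": 0,"dz": 0,"wx": 0,"wy": 0,"wz": 0},{"dx": 0,"dy": 0,"dz": 0,"wx": 0,"wy": 0,"wz": 0}]}}

```text
time_s: 8.02
tcp_pos: [0.559, -0.2432, 0.0419]
eef_rot: [-122.9, 90.0, -44.9]
contact_force: [-0.6, -0.1, 0.1]
gripper_width: 0.0877
```

```bash
python3 - <<'E'
from h import *
plan([.5586,-.2433,.041],-12)
M=model('wrist');p,d=r.capture('wrist');save('w3.png',p)
plan([.5586,-.2433,.041],-12)
E
```

```text
t 8.02 pos [ 0.559  -0.2432  0.0419] tooly yaw 168.0 world d [-0.0004 -0.0001 -0.0009] tool shift units [ 0.044  0.02  -0.01 ] rot units [-0.    -0.006  0.009] w 0.0877 F [-0.6 -0.1  0.1]
j [ -5.2  25.3 -20.8   0.  -43.9  -6.9]
t 8.07 pos [ 0.5596 -0.2434  0.0429] tooly yaw 168.01 world d [-0.001   0.0001 -0.0019] tool shift units [ 0.096  0.049 -0.007] rot units [ 0.003 -0.008  0.022] w 0.0876 F [-0.1  1.   0.2]
j [ -5.2  25.2 -20.8   0.1 -43.9  -6.9]
```

View pics/w3.png

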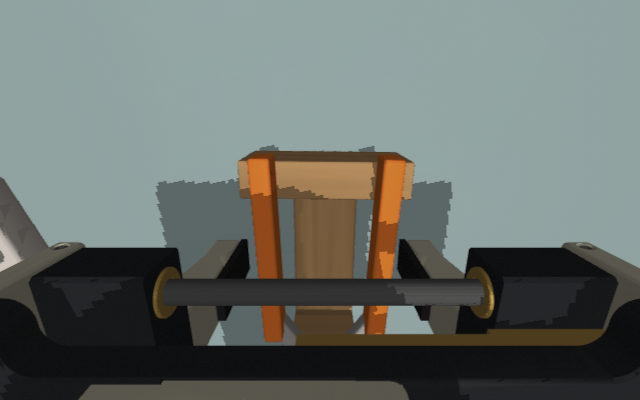

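{"api": "arm_command", "payload": {"plan": [{"dx": 0.05,"dy": 0.02,"dz": 0,"wx": 0,"wy": 0,"wz": 0},{"dx": 0,"dy": 0,"dz": 0,"wx": 0,"wy": 0,"wz": 0},{"dx": 0,"dy": 0,"dz": 0,"wx": 0,"wy": 0,"wz": 0},{"dx": 0,"dy": 0,"dz": 0,"wx": 0,"wy": 0,"wz": 0},{"dx": 0,"dy": 0,"dz": 0,"wx": 0,"wy": 0,"wz": 0},{"dx": 0,"dy": 0,"dz": 0,"wx": 0,"wy": 0,"wz": 0},{"dx": 0,"dy": 0,"dz": 0,"wx": 0,"wy": 0,"wz": 0},{"dx": 0,"dy": 0,"dz": 0,"wx": 0,"wy": 0,"wz": 0},{"dx": 0,"dy": 0,"dz": 0,"wx": 0,"wy": 0,"wz": 0},{"dx": 0,"dy": 0,"dz": 0,"wx": 0,"wy": 0,"wz": 0}], "fingers": 1, "force": 45}}

```text
time_s: 8.9
tcp_pos: [0.5607, -0.2433, 0.045]
eef_rot: [-93.2, 89.7, -15.2]
contact_force: [0.5, -0.6, -2.0]
gripper_width: 0.0389
```

```bash
python3 - <<'E'
from h import *
p,d=r.capture('scene');save('s4.png',p,(280,170,140,100),5)
plan([.5586,-.2433,.111],-12)
E
```

```text
t 8.95 pos [ 0.5607 -0.2434  0.045 ] tooly yaw 168.04 world d [-0.0021  0.0001  0.066 ] tool shift units [-3.302  0.082 -0.019] rot units [ 0.009 -0.004  0.072] w 0.0385 F [-0.2  0.1 -1.4]
j [ -5.1  25.  -20.7   0.1 -43.9  -6.9]
```

View pics/s4.png

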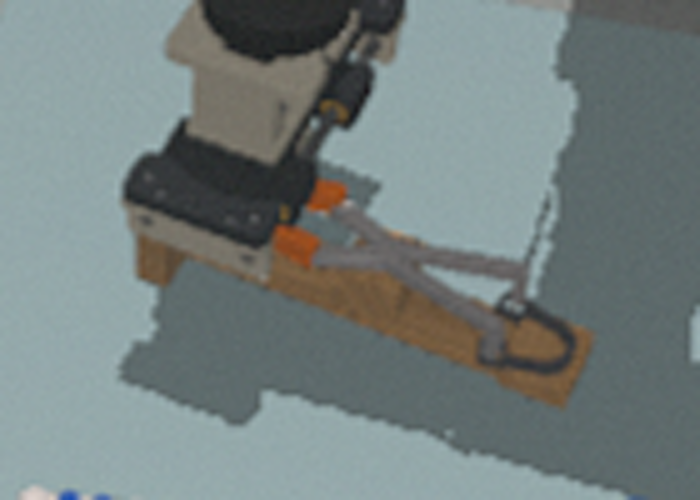

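{"api": "arm_command", "payload": {"plan": [{"dx": -0.4,"dy": 0.08,"dz": 0,"wx": 0,"wy": 0,"wz": 0.07},{"dx": -0.5,"dy": 0,"dz": 0,"wx": 0,"wy": 0,"wz": 0},{"dx": -0.7,"dy": 0,"dz": 0,"wx": 0,"wy": 0,"wz": 0},{"dx": -0.7,"dy": 0,"dz": 0,"wx": 0,"wy": 0,"wz": 0},{"dx": -0.7,"dy": 0,"dz": 0,"wx": 0,"wy": 0,"wz": 0},{"dx": -0.7,"dy": 0,"dz": 0,"wx": 0,"wy": 0,"wz": 0},{"dx": -0.5,"dy": 0,"dz": 0,"wx": 0,"wy": 0,"wz": 0},{"dx": -0.2,"dy": 0,"dz": 0,"wx": 0,"wy": 0,"wz": 0}]}}

```text
time_s: 9.62
tcp_pos: [0.558, -0.243, 0.141]
eef_rot: [109.0, 89.9, -172.9]
contact_force: [-0.4, -0.4, -1.8]
gripper_width: 0.0387
```

```bash
python3 - <<'E'
from h import *
M=model('scene');p,d=r.capture('scene');np.savez('s5.npz',p=p,d=d);save('s5.png',p,(280,130,140,120),5)
x=r.spot_point('scene','ring');print([(y['centre'],y['score']) for y in x])
p,d=r.capture('top');np.savez('t5.npz',p=p,d=d);save('t5.png',p,(220,150,110,80),6)
x=r.spot_point('top','ring');print([(y['centre'],y['score']) for y in x])
plan([.5586,-.2433,.133],-12)
E
```

```text
[([394.1, 212.9], 0.54)]
[]
t 9.82 pos [ 0.5568 -0.2427  0.138 ] tooly yaw 168.02 world d [ 0.0018 -0.0006 -0.005 ] tool shift units [ 0.248 -0.098 -0.012] rot units [ 0.005 -0.007 -0.074] w 0.0386 F [ 0.   0.9 -2.7]
j [ -5.1  19.  -15.4  -0.  -55.9  -6.8]
```

View pics/s5.png

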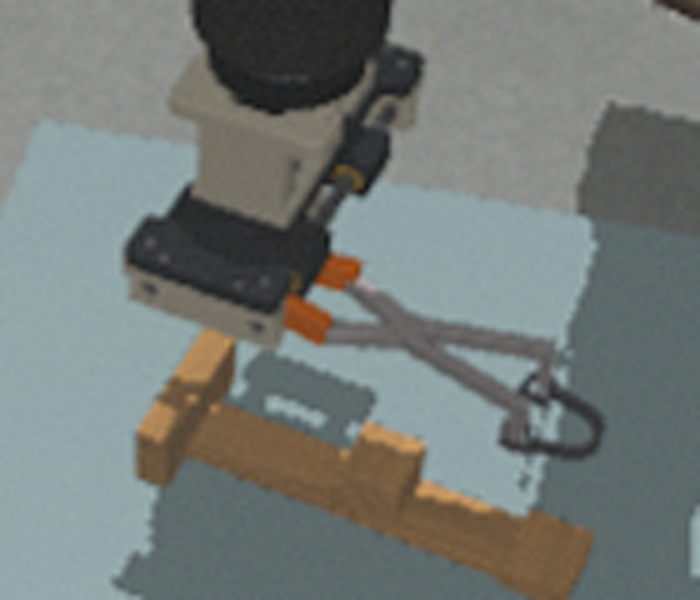

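View pics/t5.png

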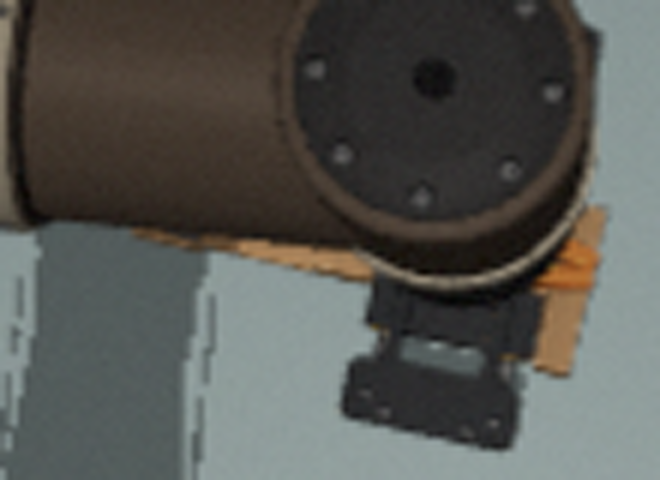

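```bash
cat >> h.py <<'E'
def ringpts(p,d,M,lo,hi,cx,cy,rad=.05,v=75):
    P=cloud(M,d); hsv=cv2.cvtColor(p,cv2.COLOR_RGB2HSV)
    k=(P[...,2]>lo)&(P[...,2]<hi)&(np.hypot(P[...,0]-cx,P[...,1]-cy)<rad)
    return P,k,hsv
E
python3 - <<'E'
from h import *
z=np.load('s5.npz');M=model('scene');P,k,hsv=ringpts(z['p'],z['d'],M,.07,.16,.592,-.085,.06)
th=np.radians(78);ex=np.array([np.cos(th),np.sin(th)]);ey=np.array([-ex[1],ex[0]])
pl=np.array([.557,-.2429])+.070*ex   # pliers origin est
q=P[k];h=hsv[k];L=np.stack([(q[:,:2]-pl)@ex,(q[:,:2]-pl)@ey,q[:,2]],1)*1000
i=np.argsort(L[:,0])
for a in i[::3]: print(np.round(L[a],1),h[a][2],end='; ')
print(len(q)); print(atz(M,394.1,212.9,.11))
E
```

```text
[ 32.4   6.4 145.5] 104; [ 34.4 -13.5 147.7] 110; [ 35.   14.9 142.3] 121; [ 35.8   6.4 139.7] 92; [ 36.5 -17.2 141.2] 89; [ 37.2 -18.1 138.6] 114; [ 38.1  12.6 146.1] 135; [ 39.4 -11.8 144.6] 110; [ 40.  -21.  146.8] 93; [ 40.2   9.5 138.8] 100; [ 40.9  13.3 143. ] 99; [ 41.3  -9.4 143.2] 133; [ 42.7 -13.3 144.1] 105; [ 43.6   7.5 138.7] 100; [ 45.2 -13.  145.1] 119; [ 45.3  16.3 142.2] 110; [ 46.2 -15.5 144.3] 99; [ 47.1  12.7 139. ] 102; [ 48.3  14.5 145.4] 123; [ 48.8 -16.  146.2] 108; [ 50.2   9.9 143.4] 100; [ 50.6 -13.1 144.1] 131; [ 51.2 -20.6 140.8] 89; [ 51.9 -16.7 144.8] 102; [ 53.4   9.3 141.8] 97; [ 53.8 -21.  142.5] 92; [ 54.8 -18.5 148.1] 109; [ 55.2  10.  145.8] 108; [ 55.8 -20.8 147.2] 103; [ 56.6  13.  147.3] 99; [ 57.1  13.1 143.6] 108; [ 57.9  14.  135.5] 105; [ 59.3 -21.4 142. ] 95; [ 60.2 -23.6 141. ] 95; [ 60.6  17.8 144.5] 109; [ 61.8 -21.7 143.6] 99; [ 62.8  19.2 144.2] 123; [ 63.4 -24.5 139.7] 92; [ 64.4  11.6 114.1] 128; [ 65.  -13.8 117.5] 149; [ 65.5 -18.3 145.8] 126; [ 66.1  13.1 136.8] 113; [ 66.2 -17.2 118. ] 126; [ 66.4 -23.  112.5] 144; [ 67.4  17.  
[... 973 characters left out ...]
115.3] 99; [ 83.9  17.9 113.7] 64; [ 85.3 -17.9 117.1] 97; [ 86.6 -19.1 111.2] 53; [ 87.9  12.9 117.1] 55; [ 89.1 -19.6 113.1] 56; [ 89.9 -21.2 111.4] 86; [ 91.4 -18.6 113.3] 54; [ 92.2  16.7 115.4] 68; [ 93.9  13.5 111.8] 56; [ 94.5  17.7 115.6] 81; [ 96.  -16.6 113.6] 57; [ 97.2 -12.8 114.1] 89; [ 98.4 -16.7 115. ] 64; [ 99.5 -16.4 107.3] 72; [101.3  13.5 115.6] 61; [102.2 -18.1 110.7] 61; [103.6  14.8 115.5] 79; [104.7  11.3 115.8] 60; [106.2   8.8 111.4] 62; [107.  -17.7 113. ] 62; [107.7 -13.7 116.9] 70; [108.8 -13.4 109.1] 65; [109.   -1.9 116.6] 87; [110.   -8.8 108.7] 54; [111.1  -8.4 116.9] 66; [112.4  -4.1 116.8] 60; [112.7  -2.2 111. ] 58; 334
[ 0.58263129 -0.07870681  0.11      ]
```

{"api": "arm_command", "payload": {"plan": [{"dx": 0,"dy": 0,"dz": 0.3,"wx": 0,"wy": 0,"wz": 0},{"dx": 0,"dy": 0,"dz": 0.6,"wx": 0,"wy": 0,"wz": 0},{"dx": 0,"dy": 0.03,"dz": 0.8,"wx": 0,"wy": 0,"wz": 0},{"dx": 0,"dy": 0.03,"dz": 0.8,"wx": 0,"wy": 0,"wz": 0},{"dx": 0,"dy": 0.03,"dz": 0.8,"wx": 0,"wy": 0,"wz": 0},{"dx": 0,"dy": 0.03,"dz": 0.8,"wx": 0,"wy": 0,"wz": 0},{"dx": 0,"dy": 0.03,"dz": 0.8,"wx": 0,"wy": 0,"wz": 0},{"dx": 0,"dy": 0.03,"dz": 0.8,"wx": 0,"wy": 0,"wz": 0},{"dx": 0,"dy": 0.03,"dz": 0.8,"wx": 0,"wy": 0,"wz": 0},{"dx": 0,"dy": 0.03,"dz": 0.8,"wx": 0,"wy": 0,"wz": 0},{"dx": 0,"dy": 0.03,"dz": 0.8,"wx": 0,"wy": 0,"wz": 0},{"dx": 0,"dy": 0.03,"dz": 0.8,"wx": 0,"wy": 0,"wz": 0},{"dx": 0,"dy": 0,"dz": 0.8,"wx": 0,"wy": 0,"wz": 0},{"dx": 0,"dy": 0,"dz": 0.8,"wx": 0,"wy": 0,"wz": 0},{"dx": 0,"dy": 0,"dz": 0.8,"wx": 0,"wy": 0,"wz": 0},{"dx": 0,"dy": 0,"dz": 0.4,"wx": 0,"wy": 0,"wz": 0},{"dx": 0,"dy": 0,"dz": 0,"wx": 0,"wy": 0,"wz": 0}]}}

```text
time_s: 11.23
tcp_pos: [0.5937, 0.0123, 0.1222]
eef_rot: [101.9, 88.2, -180.0]
contact_force: [-1.3, 0.2, -1.9]
gripper_width: 0.0385
```

```bash
python3 - <<'E'
from h import *
plan([.6025,.0003,.138],-12)
M=model('scene');p,d=r.capture('scene');np.savez('s6.npz',p=p,d=d);save('s6.png',p,(380,190,140,110),5.5)
plan([.6025,.0003,.138],-12)
p,d=r.capture('top');np.savez('t6.npz',p=p,d=d);save('t6.png',p,(130,110,160,110),5)
plan([.6025,.0003,.138],-12)
E
```

```text
t 11.23 pos [0.5937 0.0123 0.1222] tooly yaw 168.07 world d [ 0.0088 -0.012   0.0158] tool shift units [-0.802 -0.53  -0.502] rot units [ 0.016 -0.081 -0.38 ] w 0.0385 F [-1.3  0.2 -1.9]
j [ 19.6  19.6 -16.7  -0.7 -55.4 -31.1]
t 11.28 pos [0.5934 0.0117 0.1221] tooly yaw 168.06 world d [ 0.0091 -0.0114  0.0159] tool shift units [-0.808 -0.538 -0.469] rot units [ 0.015 -0.083 -0.385] w 0.0387 F [ 0.6 -0.1 -1.7]
j [ 19.6  19.6 -16.7  -0.7 -55.4 -31.1]
t 11.33 pos [0.5933 0.0109 0.1223] tooly yaw 168.03 world d [ 0.0092 -0.0106  0.0157] tool shift units [-0.799 -0.534 -0.426] rot units [ 0.007 -0.084 -0.384] w 0.0386 F [ 0.7  0.1 -2.3]
j [ 19.5  19.6 -16.7  -0.7 -55.4 -31.1]
```

View pics/s6.png

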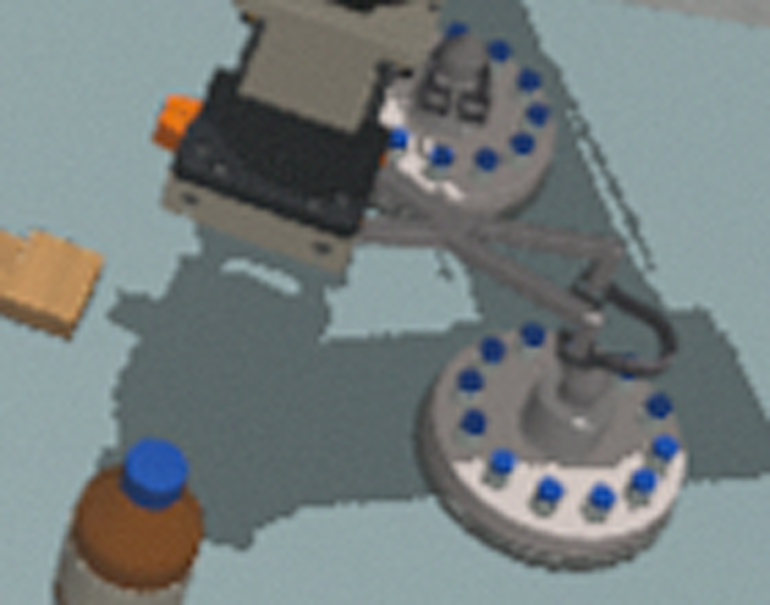

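View pics/t6.png

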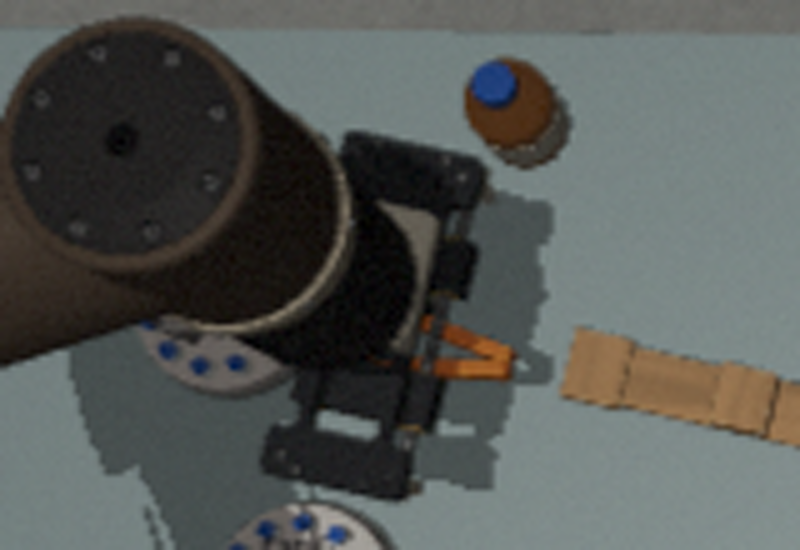

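{"api": "arm_command", "payload": {"plan": [{"dx": -0.4,"dy": -0.27,"dz": -0.22,"wx": 0,"wy": -0.04,"wz": -0.2},{"dx": -0.35,"dy": -0.25,"dz": -0.2,"wx": 0,"wy": -0.04,"wz": -0.18},{"dx": 0,"dy": 0,"dz": 0,"wx": 0,"wy": 0,"wz": 0}]}}

```text
time_s: 11.58
tcp_pos: [0.6022, -0.0019, 0.1378]
eef_rot: [-130.0, 89.9, -52.0]
contact_force: [0.6, -0.5, -1.9]
gripper_width: 0.0385
```

```bash
python3 - <<'E'
from h import *
plan([.6025,.0003,.130],-12)
M=model('scene');p,d=r.capture('scene');np.savez('s7.npz',p=p,d=d);save('s7.png',p,(440,220,80,80),7)
plan([.6025,.0003,.130],-12)
E
```

```text
t 11.58 pos [ 0.6022 -0.0019  0.1378] tooly yaw 168.0 world d [ 0.0003  0.0022 -0.0078] tool shift units [0.391 0.007 0.113] rot units [-0.001 -0.013  0.015] w 0.0385 F [ 0.6 -0.5 -1.9]
j [ 18.4  18.4 -16.5   0.1 -55.1 -30.5]
t 11.63 pos [ 0.6017 -0.0018  0.1374] tooly yaw 167.97 world d [ 0.0008  0.0021 -0.0074] tool shift units [ 0.37  -0.015  0.11 ] rot units [-0.007 -0.013  0.002] w 0.0388 F [ 0.3 -0.1 -2.9]
j [ 18.5  18.4 -16.5   0.1 -55.1 -30.5]
```

View pics/s7.png

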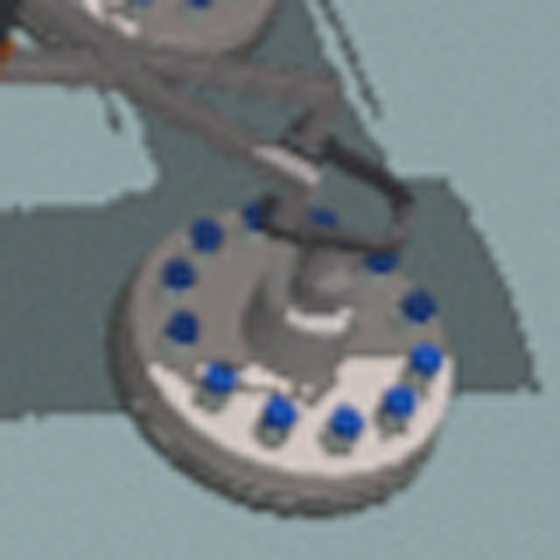

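```bash
cat > ov.py <<'E'
from h import *
import sys
def overlay(npz,out,tcp,yaw,spin,zoff,crop,s=10,lens=.1632):
    z=np.load(npz);M=model('scene');p=z['p'];l,t,w,h=crop
    img=cv2.resize(p[t:t+h,l:l+w],None,fx=s,fy=s,interpolation=cv2.INTER_CUBIC)
    th=np.radians(yaw);ex=np.array([np.cos(th),np.sin(th),0]);ey=np.array([-ex[1],ex[0],0])
    def dr(pts,col):
        q=np.array([proj(M,X) for X in pts]);q=((q-[l,t]+.5)*s-.5).astype(int);cv2.polylines(img,[q],False,col,1)
    a=np.linspace(0,2*np.pi,60)
    for zz,rr,c in [(.056,.018,(255,255,0)),(.072,.011,(255,0,0)),(.082,.004,(255,0,0)),(.069,.011,(255,0,0)),(.056,.009,(255,0,255))]:
        dr([[spin[0]+rr*np.cos(x),spin[1]+rr*np.sin(x),zz] for x in a],c)
    ro=np.array([tcp[0],tcp[1],tcp[2]-zoff])+lens*ex   # ring origin underside
    b=np.linspace(-np.pi/2,np.pi/2,30)
    for dz in (0,.006):
        for rr in (.010,.015): dr([ro+np.array([0,0,dz])+ex*(.003+rr*np.cos(x))+ey*rr*np.sin(x) for x in b],(0,255,0))
    dr([ro-ex*.02,ro+ex*.02],(0,255,255)); dr([ro-ey*.01,ro+ey*.01],(0,255,255))
    save(out,img); return ro
if __name__=='__main__':
    print(overlay('s7.npz','s7o.png',[.6018,-.0018,.1375],78,[.636,.158],.027,(445,225,70,60)))
E
python3 ov.py
```

```text
[0.63573119 0.15783369 0.1105    ]
```

View pics/s7o.png

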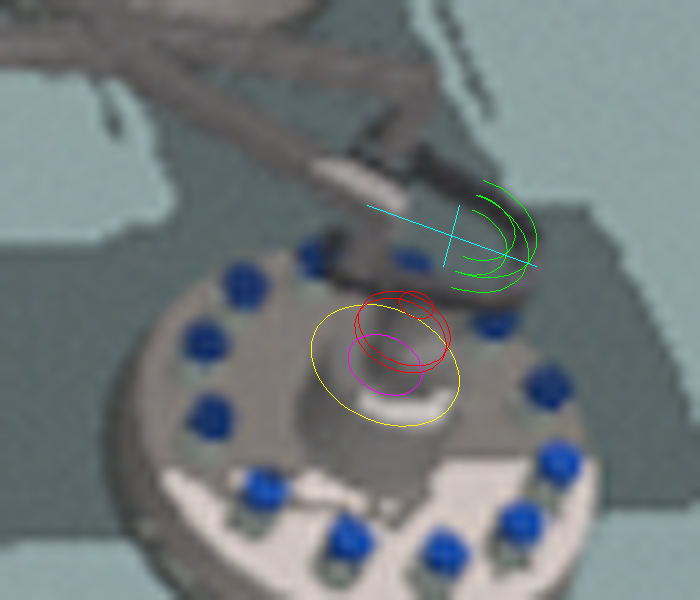

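```bash
python3 - <<'E'
from ov import *
overlay('scene0.npz','s0o.png',[0,0,0],78,[.636,.158],.027,(450,240,60,55),12)
z=np.load('scene0.npz');save('s0z.png',z['p'],(450,240,60,55),12)
# same in top
M=model('top');z=np.load('top0.npz');l,t,w,h=150,147,50,50;s=12
img=cv2.resize(z['p'][t:t+h,l:l+w],None,fx=s,fy=s,interpolation=cv2.INTER_CUBIC)
a=np.linspace(0,2*np.pi,60)
for zz,rr,c in [(.056,.018,(255,255,0)),(.072,.011,(255,0,0)),(.082,.004,(255,0,0)),(.0265,.060,(0,255,0))]:
    q=np.array([proj(M,[.636+rr*np.cos(x),.158+rr*np.sin(x),zz]) for x in a]);q=((q-[l,t]+.5)*s-.5).astype(int);cv2.polylines(img,[q],False,c,1)
save('t0o.png',img)
E
```

```text
(no output)
```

View pics/s0o.png

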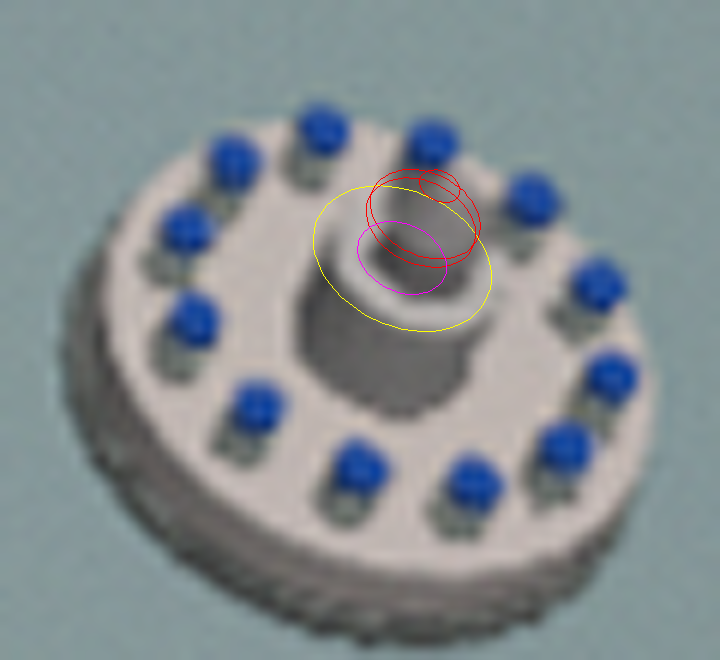

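View pics/t0o.png

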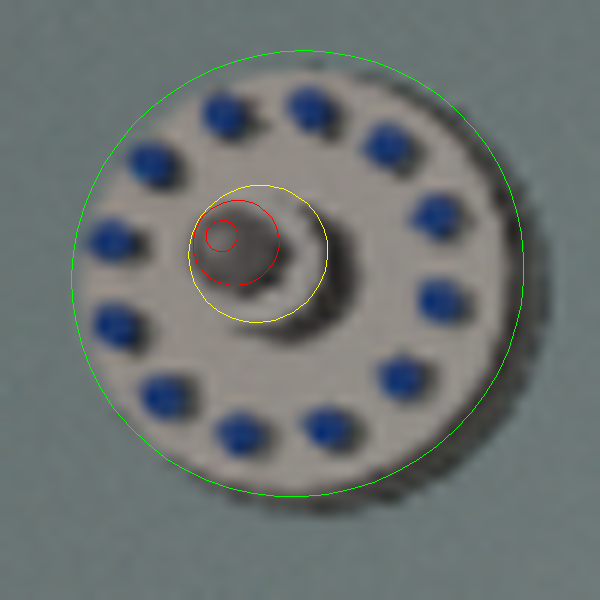

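```bash
python3 - <<'E'
from h import *
z=np.load('s7.npz');M=model('scene');P,k,hsv=ringpts(z['p'],z['d'],M,.098,.124,.636,.158,.045)
th=np.radians(78);ex=np.array([np.cos(th),np.sin(th)]);ey=np.array([-ex[1],ex[0]])
pl=np.array([.6018,-.0018])+.0697*ex
q=P[k];h=hsv[k];L=np.stack([(q[:,:2]-pl)@ex,(q[:,:2]-pl)@ey,q[:,2]],1)*1000
i=np.argsort(L[:,0]);print(len(i))
for a in range(65,116,5):
    s=L[(L[:,0]>=a)&(L[:,0]<a+5)]
    for nm,g in (('L',s[s[:,1]>0]),('R',s[s[:,1]<=0])):
        if len(g): print(a,nm,len(g),'y',np.percentile(g[:,1],[5,50,95]).round(1),'z',np.percentile(g[:,2],[10,50,90]).round(1))
# spindle same camera (scene0)
z=np.load('scene0.npz');P=cloud(M,z['d']);hs=cv2.cvtColor(z['p'],cv2.COLOR_RGB2HSV)
k=(np.hypot(P[...,0]-.636,P[...,1]-.158)<.03)&(P[...,2]>.066);q=P[k]
print(len(q),q[:,0].min(),q[:,0].max(),q[:,1].min(),q[:,1].max(),q.mean(0))
E
```

```text
163
65 L 8 y [11.1 17.3 22.6] z [112.6 114.5 118.2]
65 R 10 y [-25.6 -16.7 -12.9] z [110.1 112.8 116.9]
70 L 12 y [ 9.3 17.4 20.6] z [109.4 115.  119.7]
70 R 10 y [-27.6 -25.2 -22.9] z [109.6 114.  118.8]
75 L 9 y [10.7 17.6 22. ] z [107.1 112.9 118.6]
75 R 9 y [-26.7 -24.7 -16.2] z [109.3 113.7 118.7]
80 L 9 y [13.1 17.4 22.4] z [109.1 112.5 114.4]
80 R 8 y [-22.6 -21.3 -17.4] z [107.9 111.4 114. ]
85 L 6 y [12.9 16.2 18.1] z [108.2 113.2 115.2]
85 R 7 y [-23.4 -19.7 -16.5] z [108.4 114.  115.5]
90 L 8 y [13.3 14.4 16.5] z [106.4 111.6 114.5]
90 R 7 y [-19.9 -19.4 -14.8] z [108.2 110.9 113.2]
95 L 7 y [10.2 15.7 16.8] z [108.4 110.  114.5]
95 R 7 y [-20.  -18.3 -14.6] z [108.4 112.8 113.9]
100 L 9 y [ 9.  11.3 18.6] z [108.  112.2 114.8]
100 R 7 y [-18.  -16.2 -11.6] z [109.1 109.9 113.6]
105 L 9 y [ 5.4  6.9 11.1] z [109.3 112.1 113.6]
105 R 11 y [-15.4 -10.8  -0.8] z [111.  112.4 113.6]
110 L 3 y [1.2 5.  8.1] z [111.7 112.1 113.3]
110 R 5 y [-11.3  -4.7  -1.5] z [110.8 112.1 113.5]
59 0.624800882514531 0.6477300391631714 0.15041402677663257 0.17024150929229798 [0.6384262  0.15904689 0.07599642]
```

{"api": "arm_command", "payload": {"plan": [{"dx": 0.4,"dy": 0,"dz": 0.07,"wx": 0,"wy": 0,"wz": 0},{"dx": 0.5,"dy": 0,"dz": 0,"wx": 0,"wy": 0,"wz": 0},{"dx": 0.4,"dy": 0,"dz": 0,"wx": 0,"wy": 0,"wz": 0},{"dx": 0,"dy": 0,"dz": 0,"wx": 0,"wy": 0,"wz": 0}]}}

```text
time_s: 11.97
tcp_pos: [0.6017, -0.0022, 0.1096]
eef_rot: [-78.3, 89.9, -0.6]
contact_force: [0.6, 0.1, -2.0]
gripper_width: 0.0388
```

```bash
python3 - <<'E'
from h import *
plan([.602,-.0005,.086],-12)
M=model('scene');p,d=r.capture('scene');np.savez('s8.npz',p=p,d=d);save('s8.png',p,(450,230,60,60),10)
plan([.602,-.0005,.086],-12)
E
```

```text
t 11.97 pos [ 0.6017 -0.0022  0.1096] tooly yaw 167.77 world d [ 0.0003  0.0017 -0.0236] tool shift units [1.179 0.004 0.086] rot units [-0.051  0.004  0.018] w 0.0388 F [ 0.6  0.1 -2. ]
j [ 18.4  20.  -18.3   0.  -51.6 -30.7]
t 12.02 pos [ 0.6019 -0.0022  0.1101] tooly yaw 167.78 world d [ 0.0001  0.0017 -0.0241] tool shift units [1.204 0.013 0.083] rot units [-0.049  0.002  0.019] w 0.0389 F [-0.3 -0.8 -2.3]
j [ 18.4  20.  -18.3   0.  -51.7 -30.7]
```

View pics/s8.png

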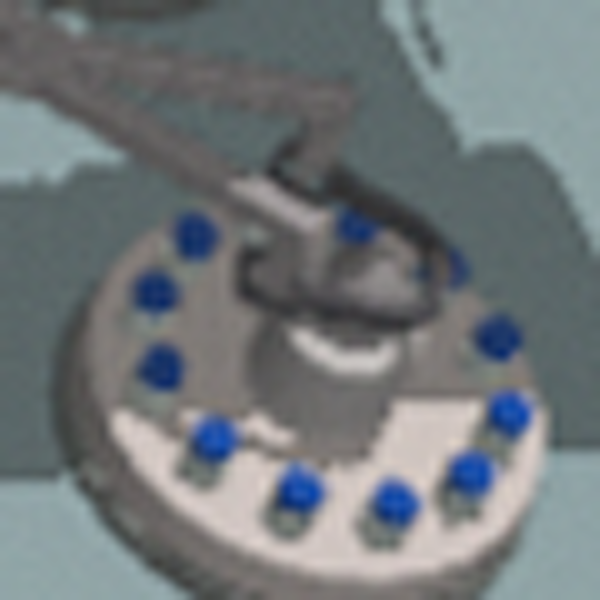

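```bash
python3 - <<'E'
from ov import *
print(overlay('s8.npz','s8o.png',[.6018,-.0022,.1098],77.8,[.636,.158],.029,(460,235,45,40),16))
E
```

```text
[0.63628821 0.15731427 0.0808    ]
```

View pics/s8o.png

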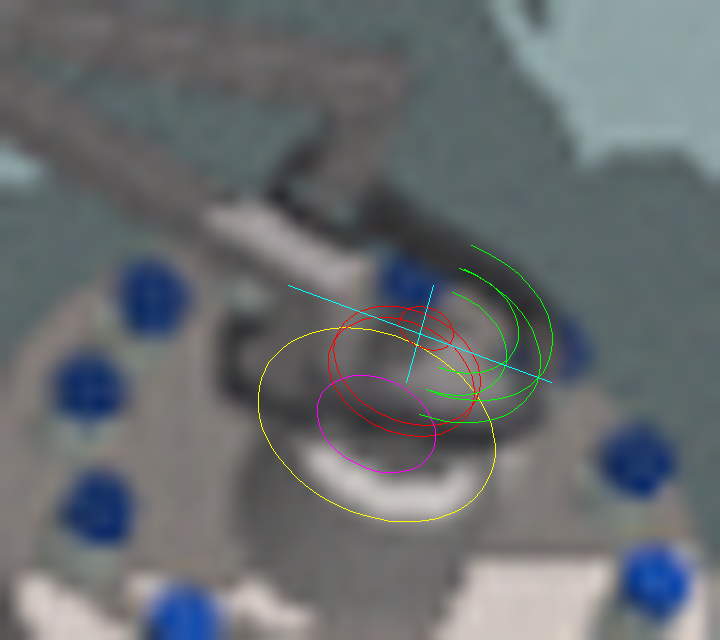

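{"api": "arm_command", "payload": {"plan": [{"dx": 0.2,"dy": 0,"dz": 0.09,"wx": -0.05,"wy": 0,"wz": 0.02},{"dx": 0.3,"dy": 0,"dz": 0.03,"wx": 0,"wy": 0,"wz": 0},{"dx": 0.3,"dy": 0,"dz": 0,"wx": 0,"wy": 0,"wz": 0},{"dx": 0,"dy": 0,"dz": 0,"wx": 0,"wy": 0,"wz": 0}]}}

```text
time_s: 12.35
tcp_pos: [0.6024, 0.0006, 0.0919]
eef_rot: [113.7, 89.9, -168.3]
contact_force: [-0.4, 0.1, -3.2]
gripper_width: 0.0388
```

```bash
python3 - <<'E'
from h import *
plan([.602,-.0005,.086],-12)
M=model('scene');p,d=r.capture('scene');np.savez('s9.npz',p=p,d=d);save('s9.png',p,(450,230,60,60),10)
plan([.602,-.0005,.086],-12)
E
```

```text
t 12.35 pos [6.024e-01 6.000e-04 9.190e-02] tooly yaw 168.06 world d [-0.0004 -0.0011 -0.0059] tool shift units [ 0.293  0.008 -0.06 ] rot units [ 0.014 -0.006 -0.014] w 0.0388 F [-0.4  0.1 -3.2]
j [ 18.6  21.3 -19.1  -0.  -49.7 -30.6]
t 12.4 pos [6.026e-01 6.000e-04 9.240e-02] tooly yaw 168.07 world d [-0.0006 -0.0011 -0.0064] tool shift units [ 0.319  0.02  -0.061] rot units [ 0.015 -0.006 -0.008] w 0.0385 F [-0.2  0.5 -1.1]
j [ 18.6  21.3 -19.1   0.  -49.7 -30.6]
```

View pics/s9.png

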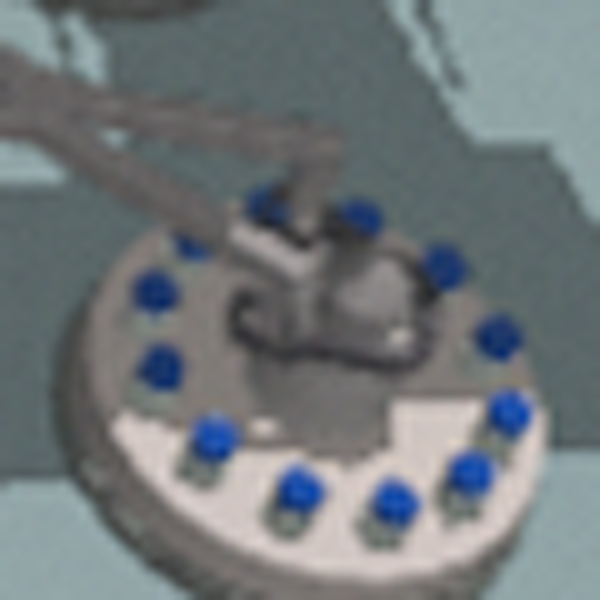

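{"api": "arm_command", "payload": {"plan": [{"dx": 0.2,"dy": 0,"dz": -0.02,"wx": 0,"wy": 0,"wz": 0},{"dx": 0.1,"dy": 0,"dz": 0,"wx": 0,"wy": 0,"wz": 0},{"dx": 0,"dy": 0,"dz": 0,"wx": 0,"wy": 0,"wz": 0}]}}

```text
time_s: 12.65
tcp_pos: [0.603, 0.0004, 0.0861]
eef_rot: [173.5, 90.0, -108.4]
contact_force: [0.5, -0.2, -1.7]
gripper_width: 0.0386
```

```bash
python3 - <<'E'
from h import *
plan([.602,-.0005,.086],-12)
M=model('scene');p,d=r.capture('scene');np.savez('s10.npz',p=p,d=d);save('s10.png',p,(450,230,60,60),10)
plan([.602,-.0005,.086],-12)
P,k,h=ringpts(p,d,M,.05,.075,.636,.158,.045)
k&=(h[...,2]<70);q=P[k];print(len(q),np.percentile(q[:,2],[5,25,50,75,95]))
E
```

```text
t 12.65 pos [6.03e-01 4.00e-04 8.61e-02] tooly yaw 168.09 world d [-0.001  -0.0009 -0.0001] tool shift units [ 0.004  0.038 -0.055] rot units [ 0.02  -0.004 -0.   ] w 0.0386 F [ 0.5 -0.2 -1.7]
j [ 18.6  21.7 -19.4   0.  -48.9 -30.5]
t 12.7 pos [6.03e-01 4.00e-04 8.62e-02] tooly yaw 168.09 world d [-0.001  -0.0009 -0.0002] tool shift units [ 0.012  0.037 -0.054] rot units [ 0.02  -0.004 -0.   ] w 0.0388 F [ 0.6 -0.3 -2.7]
j [ 18.6  21.7 -19.4   0.  -48.9 -30.5]
38 [0.05654387 0.05882828 0.0606218  0.06275966 0.0695664 ]
```

View pics/s10.png

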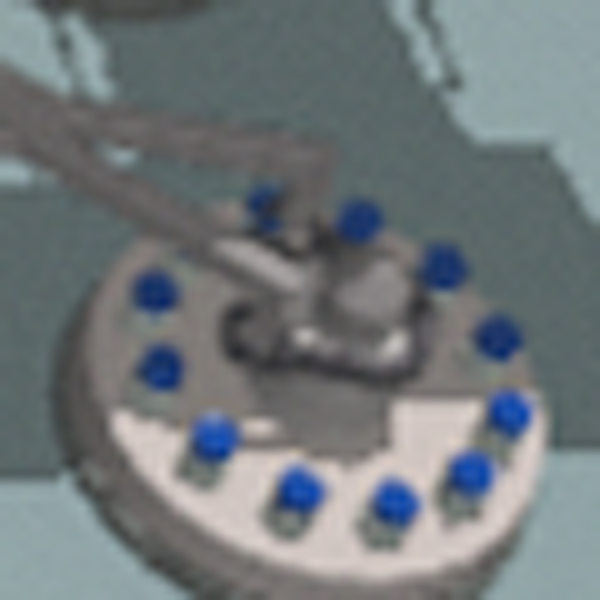

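{"api": "arm_command", "payload": {"plan": [{"dx": 0.1,"dy": 0.02,"dz": 0,"wx": 0,"wy": 0,"wz": 0},{"dx": 0.05,"dy": 0,"dz": 0,"wx": 0,"wy": 0,"wz": 0}]}}

```text
time_s: 12.87
tcp_pos: [0.6029, 0.0005, 0.0836]
eef_rot: [-86.1, 89.9, -8.0]
contact_force: [-0.2, -0.5, -1.8]
gripper_width: 0.0387
```

```bash
python3 - <<'E'
from h import *
for i in range(3): plan([.602,-.0005,.086],-12);r.capture('scene')
E
```

```text
t 12.87 pos [6.029e-01 5.000e-04 8.360e-02] tooly yaw 168.1 world d [-0.0009 -0.001   0.0024] tool shift units [-0.12   0.035 -0.058] rot units [0.021 0.001 0.012] w 0.0387 F [-0.2 -0.5 -1.8]
j [ 18.6  21.8 -19.6   0.  -48.5 -30.5]
t 12.92 pos [6.03e-01 5.00e-04 8.36e-02] tooly yaw 168.1 world d [-0.001  -0.001   0.0024] tool shift units [-0.121  0.037 -0.06 ] rot units [0.022 0.001 0.012] w 0.0387 F [ 0.   1.  -1.1]
j [ 18.6  21.8 -19.6   0.  -48.5 -30.5]
t 12.97 pos [6.03e-01 5.00e-04 8.37e-02] tooly yaw 168.1 world d [-0.001  -0.001   0.0023] tool shift units [-0.116  0.039 -0.06 ] rot units [0.022 0.    0.013] w 0.0382 F [-0.2 -0.6 -1.7]
j [ 18.6  21.8 -19.6   0.  -48.5 -30.5]
```

{"api": "arm_command", "payload": {"plan": [{"dx": 0,"dy": 0,"dz": 0,"wx": 0,"wy": 0,"wz": 0},{"dx": 0,"dy": 0,"dz": 0,"wx": 0,"wy": 0,"wz": 0},{"dx": 0,"dy": 0,"dz": 0,"wx": 0,"wy": 0,"wz": 0},{"dx": 0,"dy": 0,"dz": 0,"wx": 0,"wy": 0,"wz": 0},{"dx": 0,"dy": 0,"dz": 0,"wx": 0,"wy": 0,"wz": 0},{"dx": 0,"dy": 0,"dz": 0,"wx": 0,"wy": 0,"wz": 0}], "fingers": -0.42}}

```text
time_s: 13.52
tcp_pos: [0.6033, 0.0007, 0.0842]
eef_rot: [-75.5, 89.9, 2.6]
contact_force: [-0.1, -0.2, -2.7]
gripper_width: 0.0621
```

```bash
python3 - <<'E'
from h import *
plan([.602,-.0005,.086],-12)
M=model('scene');p,d=r.capture('scene');np.savez('s11.npz',p=p,d=d);save('s11.png',p,(420,220,90,70),8)
plan([.602,-.0005,.086],-12)
P,k,h=ringpts(p,d,M,.05,.075,.636,.158,.045)
k&=(h[...,2]<70);q=P[k];print(len(q),np.percentile(q[:,2],[5,25,50,75,95]))
E
```

```text
t 13.52 pos [0.6033 0.0007 0.0842] tooly yaw 168.11 world d [-0.0013 -0.0012  0.0018] tool shift units [-0.088  0.05  -0.07 ] rot units [0.024 0.006 0.022] w 0.0621 F [-0.1 -0.2 -2.7]
j [ 18.6  21.8 -19.6   0.  -48.6 -30.5]
t 13.57 pos [6.033e-01 6.000e-04 8.430e-02] tooly yaw 168.11 world d [-0.0013 -0.0011  0.0017] tool shift units [-0.087  0.051 -0.069] rot units [0.024 0.006 0.022] w 0.0623 F [-0.1  0.6 -0.6]
j [ 18.6  21.8 -19.6   0.  -48.5 -30.5]
46 [0.05769233 0.05923145 0.06088336 0.06202455 0.06999498]
```

View pics/s11.png

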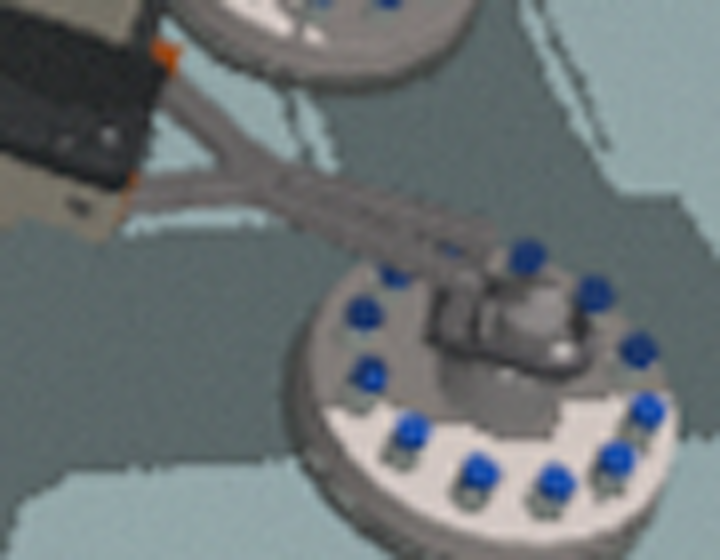

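{"api": "arm_command", "payload": {"plan": [{"dx": -0.15,"dy": 0,"dz": 0,"wx": 0,"wy": 0,"wz": 0},{"dx": -0.2,"dy": 0,"dz": 0,"wx": 0,"wy": 0,"wz": 0},{"dx": -0.2,"dy": 0,"dz": 0,"wx": 0,"wy": 0,"wz": 0},{"dx": -0.2,"dy": 0,"dz": 0,"wx": 0,"wy": 0,"wz": 0},{"dx": -0.2,"dy": 0,"dz": 0,"wx": 0,"wy": 0,"wz": 0},{"dx": -0.2,"dy": 0,"dz": 0,"wx": 0,"wy": 0,"wz": 0},{"dx": -0.2,"dy": 0,"dz": 0,"wx": 0,"wy": 0,"wz": 0},{"dx": 0,"dy": 0,"dz": 0,"wx": 0,"wy": 0,"wz": 0}]}}

```text
time_s: 14.23
tcp_pos: [0.6036, 0.0007, 0.1149]
eef_rot: [-73.3, 89.8, 4.8]
contact_force: [-0.6, -0.4, -1.9]
gripper_width: 0.0626
```

```bash
python3 - <<'E'
from h import *
plan([.602,-.0005,.12],-12)
M=model('scene');p,d=r.capture('scene');np.savez('s12.npz',p=p,d=d);save('s12.png',p,(420,220,90,70),8)
P,k,h=ringpts(p,d,M,.05,.067,.636,.158,.045)
k&=(h[...,2]<70);q=P[k];print(len(q),np.percentile(q[:,2],[5,25,50,75,95]))
E
```

```text
t 14.23 pos [0.6036 0.0007 0.1149] tooly yaw 168.11 world d [-0.0016 -0.0012  0.0051] tool shift units [-0.255  0.068 -0.074] rot units [0.024 0.011 0.035] w 0.0626 F [-0.6 -0.4 -1.9]
j [ 18.6  19.8 -17.8   0.1 -52.2 -30.5]
62 [0.05598519 0.05806798 0.05960742 0.06092409 0.06364361]
```

View pics/s12.png

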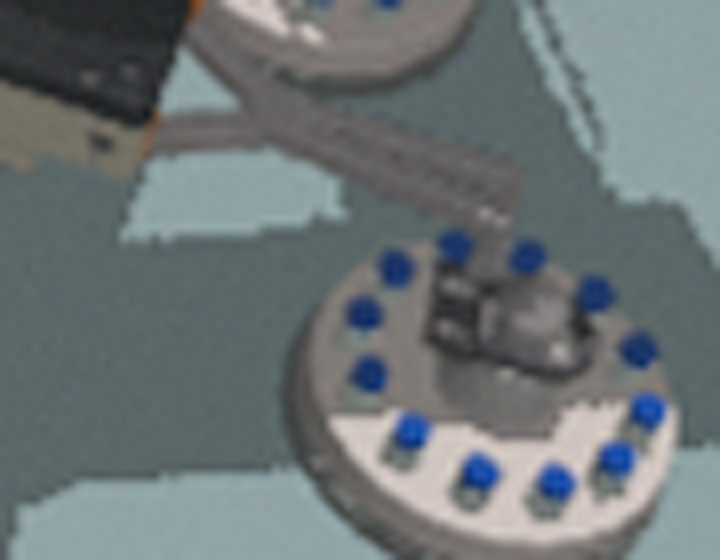

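{"api": "arm_command", "payload": {"plan": [{"dx": -0.4,"dy": 0,"dz": 0,"wx": 0,"wy": 0,"wz": 0},{"dx": -0.5,"dy": 0,"dz": 0,"wx": 0,"wy": 0,"wz": 0},{"dx": -0.3,"dy": 0,"dz": -0.2,"wx": 0,"wy": 0,"wz": 0},{"dx": -0.05,"dy": 0,"dz": -0.5,"wx": 0,"wy": 0,"wz": 0},{"dx": -0.05,"dy": 0,"dz": -0.8,"wx": 0,"wy": 0,"wz": 0},{"dx": -0.05,"dy": 0,"dz": -0.8,"wx": 0,"wy": 0,"wz": 0},{"dx": -0.05,"dy": 0,"dz": -0.8,"wx": 0,"wy": 0,"wz": 0},{"dx": -0.05,"dy": 0,"dz": -0.8,"wx": 0,"wy": 0,"wz": 0},{"dx": -0.05,"dy": 0,"dz": -0.8,"wx": 0,"wy": 0,"wz": 0},{"dx": -0.05,"dy": 0,"dz": -0.8,"wx": 0,"wy": 0,"wz": 0},{"dx": -0.05,"dy": 0,"dz": -0.8,"wx": 0,"wy": 0,"wz": 0},{"dx": -0.05,"dy": 0,"dz": -0.8,"wx": 0,"wy": 0,"wz": 0},{"dx": -0.05,"dy": 0,"dz": -0.8,"wx": 0,"wy": 0,"wz": 0},{"dx": 0,"dy": 0,"dz": -0.8,"wx": 0,"wy": 0,"wz": 0},{"dx": 0,"dy": 0,"dz": -0.8,"wx": 0,"wy": 0,"wz": 0},{"dx": 0,"dy": 0,"dz": -0.8,"wx": 0,"wy": 0,"wz": 0},{"dx": 0,"dy": 0,"dz": -0.5,"wx": 0,"wy": 0,"wz": 0},{"dx": 0,"dy": 0,"dz": -0.2,"wx": 0,"wy": 0,"wz": 0},{"dx": 0,"dy": 0,"dz": 0,"wx": 0,"wy": 0,"wz": 0}]}}

```text
time_s: 15.87
tcp_pos: [0.5507, -0.234, 0.1552]
eef_rot: [-71.5, 89.7, 6.5]
contact_force: [0.2, 0.5, -1.0]
gripper_width: 0.0623
```

```bash
python3 - <<'E'
from h import *
plan([.5586,-.2433,.12],-12)
for c,cr,s in [('scene',(280,120,240,180),3.3),('wrist',None,1)]:
    p,d=r.capture(c);np.savez(c+'13.npz',p=p,d=d);save(c+'13.png',p,cr,s)
plan([.5586,-.2433,.12],-12)
E
```

```text
t 15.87 pos [ 0.5507 -0.234   0.1552] tooly yaw 168.01 world d [ 0.0079 -0.0093 -0.0352] tool shift units [ 1.764 -0.475 -0.376] rot units [0.002 0.021 0.064] w 0.0623 F [ 0.2  0.5 -1. ]
j [ -4.4  17.  -15.9  -0.1 -56.8  -7.6]
t 15.97 pos [ 0.551  -0.233   0.1552] tooly yaw 168.06 world d [ 0.0076 -0.0103 -0.0352] tool shift units [ 1.763 -0.467 -0.428] rot units [0.013 0.022 0.065] w 0.0625 F [-0.   0.2 -1.7]
j [ -4.3  17.  -15.9  -0.1 -56.8  -7.6]
```

View pics/scene13.png

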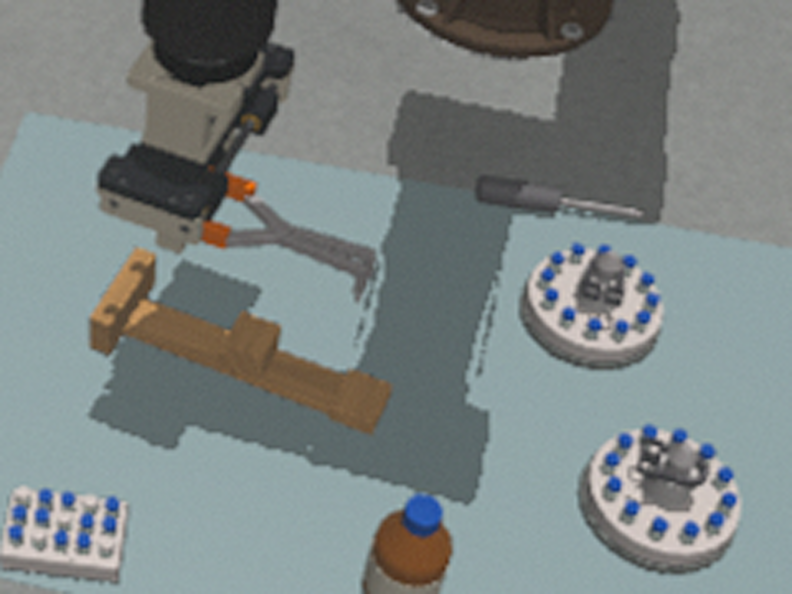

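View pics/wrist13.png

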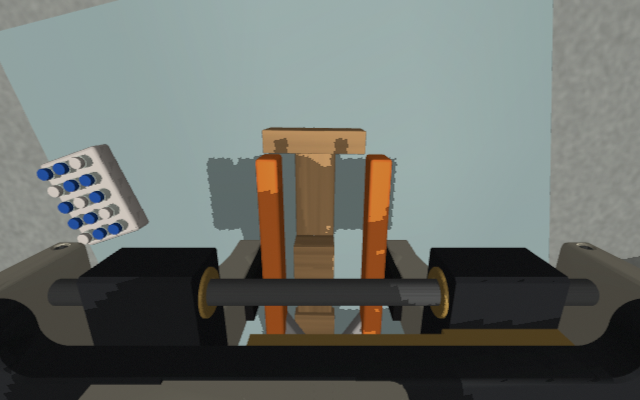

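{"api": "arm_command", "payload": {"plan": [{"dx": 0.3,"dy": -0.24,"dz": -0.21,"wx": 0,"wy": 0.02,"wz": 0.06},{"dx": 0.6,"dy": -0.23,"dz": -0.2,"wx": 0,"wy": 0,"wz": 0},{"dx": 0.8,"dy": 0,"dz": 0,"wx": 0,"wy": 0,"wz": 0},{"dx": 0.8,"dy": 0,"dz": 0,"wx": 0,"wy": 0,"wz": 0},{"dx": 0.7,"dy": 0,"dz": 0,"wx": 0,"wy": 0,"wz": 0},{"dx": 0.4,"dy": 0,"dz": 0,"wx": 0,"wy": 0,"wz": 0},{"dx": 0,"dy": 0,"dz": 0,"wx": 0,"wy": 0,"wz": 0}]}}

```text
time_s: 16.55
tcp_pos: [0.5625, -0.2411, 0.0761]
eef_rot: [-64.6, 90.0, 13.8]
contact_force: [-0.1, -0.5, -2.0]
gripper_width: 0.0626
```

```bash
python3 - <<'E'
from h import *
plan([.5586,-.2433,.046],-12)
p,d=r.capture('wrist');save('w14.png',p)
p,d=r.capture('scene');np.savez('s14.npz',p=p,d=d);save('s14.png',p,(280,150,140,110),5.5)
M=model('scene');P=cloud(M,d)
plan([.5586,-.2433,.046],-12)
E
```

```text
t 16.55 pos [ 0.5625 -0.2411  0.0761] tooly yaw 168.38 world d [-0.0039 -0.0022 -0.0301] tool shift units [ 1.506  0.17  -0.147] rot units [0.083 0.004 0.009] w 0.0626 F [-0.1 -0.5 -2. ]
j [ -4.9  23.  -18.8  -0.  -48.1  -6.7]
t 16.65 pos [ 0.5633 -0.2414  0.078 ] tooly yaw 168.39 world d [-0.0047 -0.0019 -0.032 ] tool shift units [ 1.602  0.216 -0.141] rot units [0.085 0.002 0.035] w 0.0624 F [-0.2 -0.7 -1.3]
j [ -5.   22.9 -18.7   0.  -48.2  -6.7]
```

View pics/s14.png

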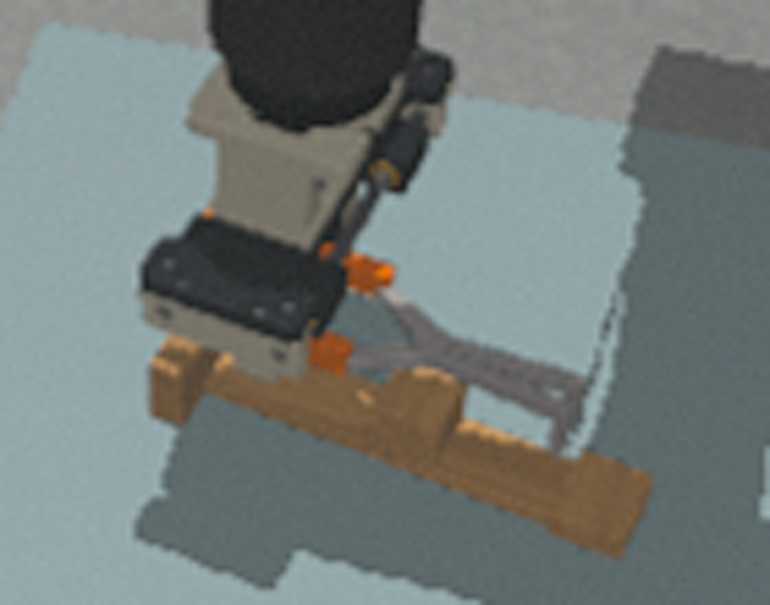

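View pics/w14.png

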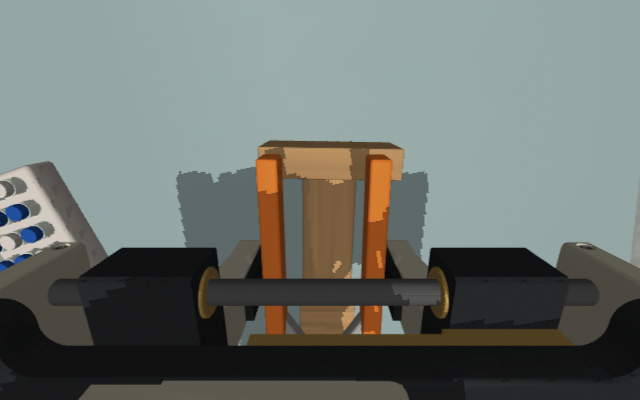

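Pliers held above the rest (wrist: handles at columns 270 and 378, rest's block behind), a few mm to correct. Lowering.

{"api": "arm_command", "payload": {"plan": [{"dx": 0.3,"dy": 0.22,"dz": -0.14,"wx": 0.08,"wy": 0,"wz": 0.02},{"dx": 0.4,"dy": 0,"dz": 0,"wx": 0,"wy": 0,"wz": 0},{"dx": 0.4,"dy": 0,"dz": 0,"wx": 0,"wy": 0,"wz": 0},{"dx": 0.2,"dy": 0,"dz": 0,"wx": 0,"wy": 0,"wz": 0},{"dx": 0,"dy": 0,"dz": 0,"wx": 0,"wy": 0,"wz": 0}]}}

```text
time_s: 17.07
tcp_pos: [0.5602, -0.2437, 0.0524]
eef_rot: [-87.2, 89.6, -9.1]
contact_force: [-0.5, -0.1, -1.7]
gripper_width: 0.0622
```

```bash
python3 - <<'E'
from h import *
plan([.5586,-.2433,.044],-12)
p,d=r.capture('scene');np.savez('s15.npz',p=p,d=d);save('s15.png',p,(280,150,140,110),5.5)
plan([.5586,-.2433,.044],-12)
E
```

```text
t 17.07 pos [ 0.5602 -0.2437  0.0524] tooly yaw 168.03 world d [-0.0016  0.0004 -0.0084] tool shift units [0.418 0.086 0.003] rot units [0.007 0.004 0.081] w 0.0622 F [-0.5 -0.1 -1.7]
j [ -5.2  24.5 -20.4   0.  -44.7  -6.8]
t 17.12 pos [ 0.5602 -0.2437  0.0526] tooly yaw 168.03 world d [-0.0016  0.0004 -0.0086] tool shift units [0.431 0.086 0.004] rot units [0.007 0.004 0.081] w 0.0624 F [-0.8  0.2 -2.5]
j [ -5.2  24.4 -20.4   0.  -44.8  -6.8]
```

View pics/s15.png

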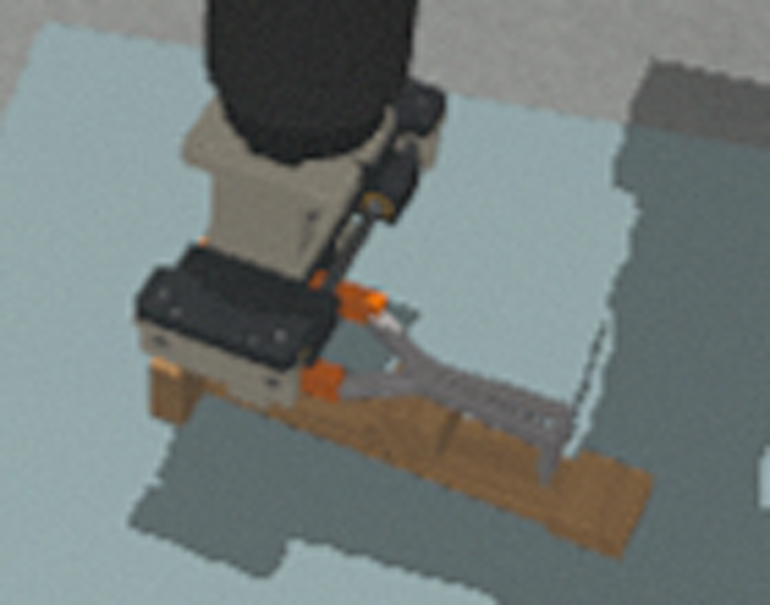

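{"api": "arm_command", "payload": {"plan": [{"dx": 0.15,"dy": 0.08,"dz": 0,"wx": 0,"wy": 0,"wz": 0.08},{"dx": 0.12,"dy": 0,"dz": 0,"wx": 0,"wy": 0,"wz": 0},{"dx": 0.05,"dy": 0,"dz": 0,"wx": 0,"wy": 0,"wz": 0}]}}

```text
time_s: 17.37
tcp_pos: [0.5592, -0.2436, 0.0466]
eef_rot: [-77.6, 89.9, 0.5]
contact_force: [1.0, 1.4, -2.0]
gripper_width: 0.0625
```

```bash
python3 - <<'E'
from h import *
for i in range(3): plan([.5586,-.2433,.043],-12);r.capture('scene')
E
```

```text
t 17.37 pos [ 0.5592 -0.2436  0.0466] tooly yaw 168.05 world d [-0.0006  0.0003 -0.0036] tool shift units [0.18  0.034 0.006] rot units [0.01  0.003 0.013] w 0.0625 F [ 1.   1.4 -2. ]
j [ -5.2  24.9 -20.6  -0.  -44.4  -6.7]
t 17.42 pos [ 0.5591 -0.2435  0.0464] tooly yaw 168.04 world d [-0.0005  0.0002 -0.0034] tool shift units [0.172 0.028 0.006] rot units [0.01  0.003 0.009] w 0.062 F [-0.  -0.  -1.8]
j [ -5.2  25.  -20.6  -0.  -44.4  -6.7]
t 17.47 pos [ 0.5591 -0.2435  0.0466] tooly yaw 168.05 world d [-0.0005  0.0002 -0.0036] tool shift units [0.18  0.028 0.006] rot units [0.01  0.002 0.01 ] w 0.0626 F [-0.2 -0.4 -1.8]
j [ -5.2  24.9 -20.6  -0.  -44.5  -6.7]
```

{"api": "arm_command", "payload": {"plan": [{"dx": 0.1,"dy": 0,"dz": 0,"wx": 0,"wy": 0,"wz": 0},{"dx": 0.06,"dy": 0,"dz": 0,"wx": 0,"wy": 0,"wz": 0}]}}

```text
time_s: 17.68
tcp_pos: [0.5596, -0.2436, 0.044]
eef_rot: [-84.9, 89.9, -6.9]
contact_force: [-3.0, 0.9, 4.8]
gripper_width: 0.0626
```

```bash
python3 - <<'E'
from h import *
for i in range(3): plan([.5586,-.2433,.043],-12);p,d=r.capture('scene')
save('s16.png',p,(280,150,140,110),5.5)
E
```

```text
t 17.68 pos [ 0.5596 -0.2436  0.044 ] tooly yaw 168.06 world d [-0.001   0.0003 -0.001 ] tool shift units [0.047 0.053 0.005] rot units [0.013 0.002 0.025] w 0.0626 F [-3.   0.9  4.8]
j [ -5.2  25.1 -20.7   0.  -44.1  -6.7]
t 17.73 pos [ 0.5596 -0.2437  0.044 ] tooly yaw 168.06 world d [-0.001   0.0004 -0.001 ] tool shift units [0.051 0.052 0.007] rot units [0.013 0.001 0.024] w 0.0626 F [-0.1  0.1 -1.6]
j [ -5.2  25.1 -20.7   0.  -44.1  -6.7]
t 17.78 pos [ 0.5596 -0.2437  0.044 ] tooly yaw 168.06 world d [-0.001   0.0004 -0.001 ] tool shift units [0.051 0.054 0.007] rot units [0.012 0.002 0.025] w 0.0624 F [ 0.3 -0.5 -1.9]
j [ -5.2  25.1 -20.7   0.  -44.1  -6.7]
```

View pics/s16.png

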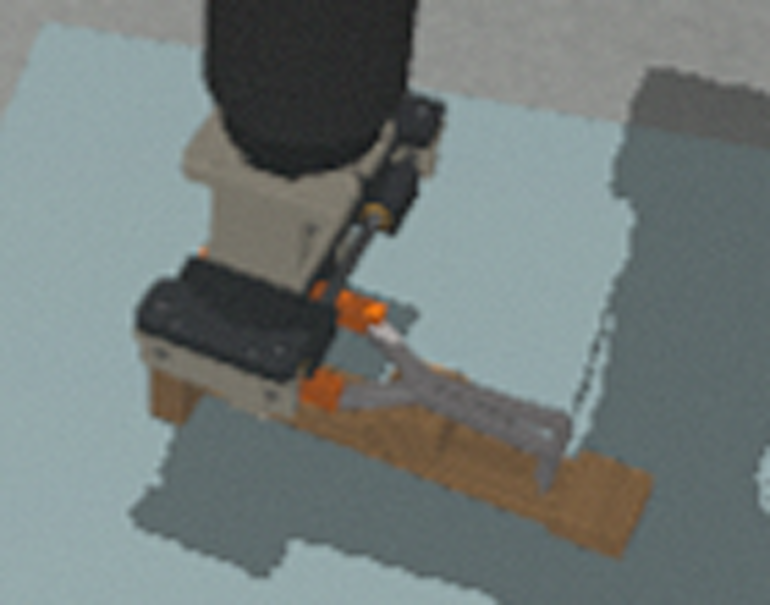

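{"api": "arm_command", "payload": {"plan": [{"dx": 0.05,"dy": 0.05,"dz": 0,"wx": 0,"wy": 0,"wz": 0},{"dx": 0,"dy": 0,"dz": 0,"wx": 0,"wy": 0,"wz": 0}]}}

```text
time_s: 18.0
tcp_pos: [0.5599, -0.2437, 0.0442]
eef_rot: [-90.6, 89.7, -12.5]
contact_force: [0.2, 0.2, -2.2]
gripper_width: 0.0624
```

{"api": "arm_command", "payload": {"plan": [{"dx": 0,"dy": 0,"dz": 0,"wx": 0,"wy": 0,"wz": 0},{"dx": 0,"dy": 0,"dz": 0,"wx": 0,"wy": 0,"wz": 0},{"dx": 0,"dy": 0,"dz": 0,"wx": 0,"wy": 0,"wz": 0},{"dx": 0,"dy": 0,"dz": 0,"wx": 0,"wy": 0,"wz": 0},{"dx": 0,"dy": 0,"dz": 0,"wx": 0,"wy": 0,"wz": 0},{"dx": 0,"dy": 0,"dz": 0,"wx": 0,"wy": 0,"wz": 0}], "fingers": -1}}

```text
time_s: 18.5
tcp_pos: [0.5602, -0.2438, 0.0445]
eef_rot: [-90.8, 89.7, -12.7]
contact_force: [-0.7, -0.9, -0.2]
gripper_width: 0.087
```

```bash
python3 - <<'E'
from h import *
plan([.5586,-.2433,.043],-12);p,d=r.capture('wrist');save('w17.png',p)
E
```

```text
t 18.5 pos [ 0.5602 -0.2438  0.0445] tooly yaw 168.1 world d [-0.0016  0.0005 -0.0015] tool shift units [0.072 0.084 0.007] rot units [ 0.021 -0.001  0.07 ] w 0.087 F [-0.7 -0.9 -0.2]
j [ -5.2  25.  -20.8   0.1 -43.9  -6.8]
```

View pics/w17.png

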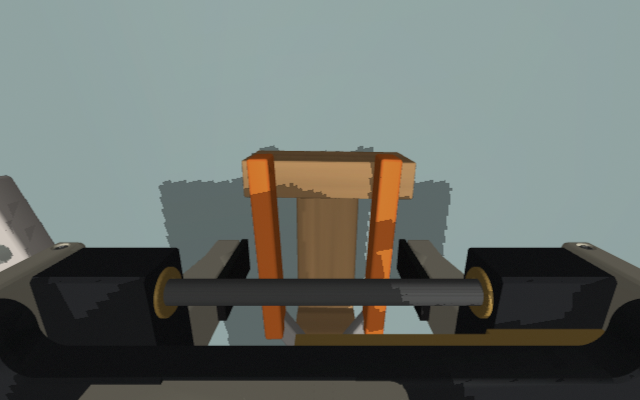

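Pliers rest on the block with both fingers clear of the handles (gaps at columns 245 and 400). Raising straight up.

{"api": "arm_command", "payload": {"plan": [{"dx": -0.4,"dy": 0,"dz": 0,"wx": 0,"wy": 0,"wz": 0},{"dx": -0.6,"dy": 0,"dz": 0,"wx": 0,"wy": 0,"wz": 0},{"dx": -0.8,"dy": 0,"dz": 0,"wx": 0,"wy": 0,"wz": 0},{"dx": -0.8,"dy": 0,"dz": 0,"wx": 0,"wy": 0,"wz": 0},{"dx": -0.8,"dy": 0,"dz": 0,"wx": 0,"wy": 0,"wz": 0},{"dx": -0.8,"dy": 0,"dz": 0,"wx": 0,"wy": 0,"wz": 0},{"dx": -0.8,"dy": 0,"dz": 0,"wx": 0,"wy": 0,"wz": 0},{"dx": -0.8,"dy": 0,"dz": 0,"wx": 0,"wy": 0,"wz": 0},{"dx": -0.8,"dy": 0,"dz": 0,"wx": 0,"wy": 0,"wz": 0},{"dx": -0.4,"dy": 0,"dz": 0,"wx": 0,"wy": 0,"wz": 0},{"dx": 0,"dy": 0,"dz": 0,"wx": 0,"wy": 0,"wz": 0},{"dx": 0,"dy": 0,"dz": 0,"wx": 0,"wy": 0,"wz": 0}]}}

```text
time_s: 19.55
tcp_pos: [0.5586, -0.2438, 0.1965]
eef_rot: [-94.9, 89.6, -16.8]
contact_force: [-0.4, 0.9, -0.5]
gripper_width: 0.0875
```

```bash
python3 - <<'E'
from h import *
plan([.5586,-.2433,.2],-12)
p,d=r.capture('scene');np.savez('s18.npz',p=p,d=d);save('s18.png',p,(280,150,240,160),3.3);M=model('scene')
save('s18c.png',p,(445,235,65,60),10)
P=cloud(M,d);h=cv2.cvtColor(p,cv2.COLOR_RGB2HSV)
k=(np.hypot(P[...,0]-.636,P[...,1]-.158)<.045)&(P[...,2]>.05)&(P[...,2]<.067)&(h[...,2]<75);q=P[k];print(len(q),q.min(0),q.max(0),np.percentile(q[:,2],[5,50,95]))
Mw=model('wrist');p,d=r.capture('wrist');save('w18.png',p);P=cloud(Mw,d);h=cv2.cvtColor(p,cv2.COLOR_RGB2HSV)
o=((h[...,0]<16)&(h[...,1]>175)&(h[...,2]>80)&(abs(P[...,2]-.058)<.006)).astype(np.uint8);o[300:]=0
n,l,st,ce=cv2.connectedComponentsWithStats(o)
for i in range(1,n):
    if st[i,4]>60:
        q=P[l==i];u,s,v=np.linalg.svd(q[:,:2]-q[:,:2].mean(0));d_=v[0]*np.sign(v[0][1]);print(st[i],q.mean(0),np.degrees(np.arctan2(d_[1],d_[0])))
E
```

```text
t 19.55 pos [ 0.5586 -0.2438  0.1965] tooly yaw 168.1 world d [0.     0.0005 0.0035] tool shift units [-0.176  0.003  0.025] rot units [ 0.022 -0.007  0.082] w 0.0875 F [-0.4  0.9 -0.5]
j [ -5.2  15.9 -11.6   0.1 -62.1  -6.7]
48 [0.61644913 0.13462731 0.05563693] [0.65217217 0.17810185 0.06547027] [0.05571848 0.05914636 0.06486891]
[285 134  16  98 914] [ 0.58480671 -0.26313793  0.05632405] 79.93108588794131
[345 134  15  98 976] [ 0.52865166 -0.25151465  0.05634644] 76.30576775306017
```

View pics/s18.png

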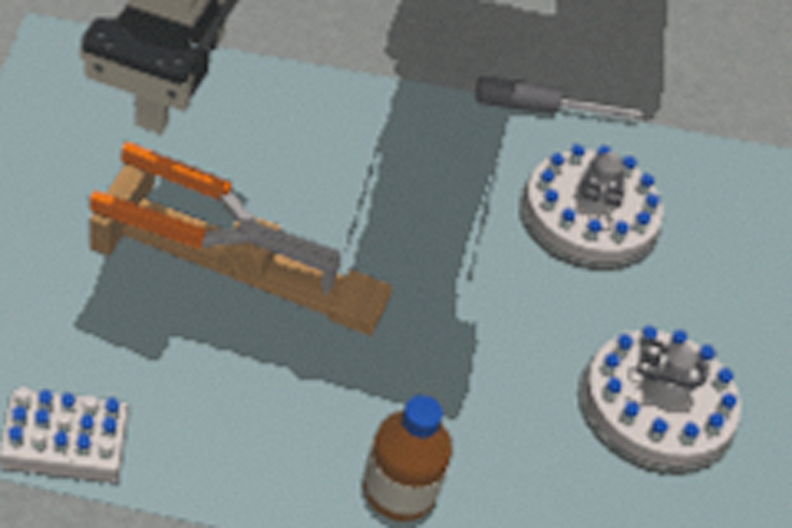

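View pics/s18c.png

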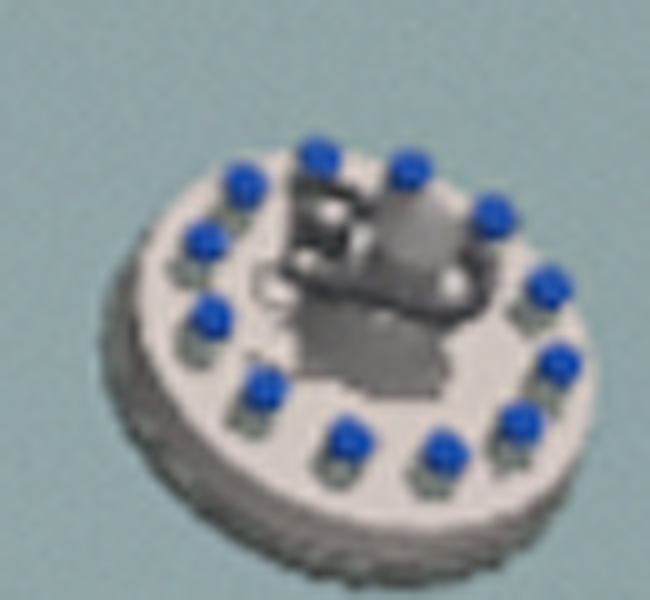

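View pics/w18.png

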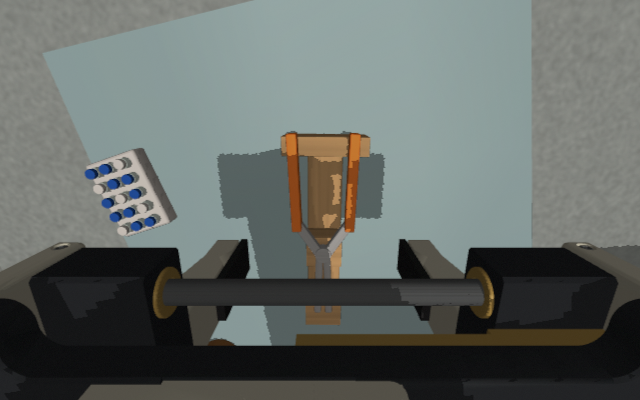

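```bash
python3 - <<'E'
from h import *
p,d=r.capture('top');save('t19.png',p,(150,147,50,50),12);np.savez('t19.npz',p=p,d=d)
z=np.load('s18.npz');
for cam,zz,crop,s in (('scene',z,(455,240,50,45),14),('top',np.load('t19.npz'),(150,147,50,50),14)):
    M=model(cam);l,t,w,h=crop
    img=cv2.resize(zz['p'][t:t+h,l:l+w],None,fx=s,fy=s,interpolation=cv2.INTER_CUBIC)
    th=np.radians(78);ex=np.array([np.cos(th),np.sin(th),0]);ey=np.array([-ex[1],ex[0],0])
    def dr(pts,c):
        q=np.array([proj(M,X) for X in pts]);q=((q-[l,t]+.5)*s-.5).astype(int);cv2.polylines(img,[q],False,c,1)
    b=np.linspace(-np.pi/2,np.pi/2,30);c0=np.array([.636,.158,.062])
    for off,col in ((0,(0,255,0)),(.008,(255,255,0))):
        o=c0+off*ex
        for rr in (.010,.015):
            dr([o-.030*ex-rr*ey]+[o+ex*(.003+rr*np.cos(x))+ey*rr*np.sin(x) for x in b]+[o-.030*ex+rr*ey],col)
    a=np.linspace(0,2*np.pi,50)
    for z_,rr in ((.072,.011),(.082,.004)): dr([[.636+rr*np.cos(x),.158+rr*np.sin(x),z_] for x in a],(255,0,0))
    save(cam+'19o.png',img)
M=model('scene');z=z;P=cloud(M,z['d']);h=cv2.cvtColor(z['p'],cv2.COLOR_RGB2HSV)
k=(np.hypot(P[...,0]-.636,P[...,1]-.158)<.045)&(P[...,2]>.05)&(P[...,2]<.067)&(h[...,2]<80);q=P[k][:,:2]-[.636,.158]
print(np.percentile(q@ex[:2],[0,3,50,97,100])*1000,np.percentile(q@ey[:2],[0,3,50,97,100])*1000)
E
```

```text
[-24.04076346 -21.48724267  -9.80146259  20.38133554  23.21473194] [-19.36859684 -18.28857849  -6.14220419  14.73278831  17.1044254 ]
```

View pics/scene19o.png

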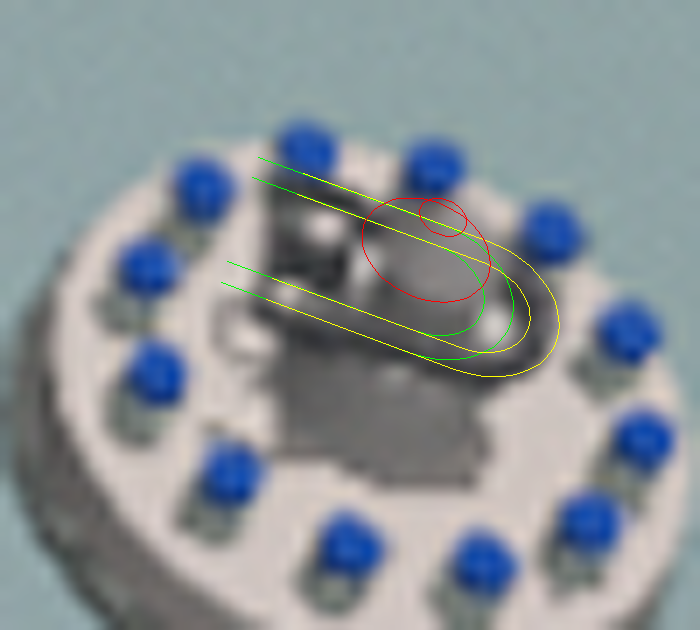

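View pics/top19o.png

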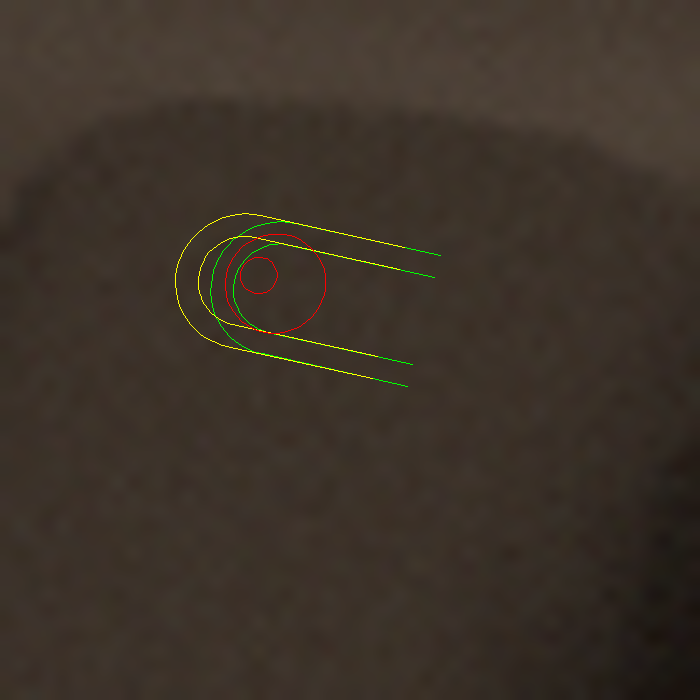

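{"api": "arm_command", "payload": {"plan": [{"dx": -0.2,"dy": 0.2,"dz": -0.4,"wx": 0,"wy": 0,"wz": 0},{"dx": -0.2,"dy": 0.5,"dz": -0.8,"wx": 0,"wy": 0,"wz": 0},{"dx": -0.2,"dy": 0.5,"dz": -0.9,"wx": 0,"wy": 0,"wz": 0},{"dx": -0.1,"dy": 0.5,"dz": -0.9,"wx": 0,"wy": 0,"wz": 0},{"dx": -0.1,"dy": 0.5,"dz": -0.9,"wx": 0,"wy": 0,"wz": 0},{"dx": -0.1,"dy": 0.5,"dz": -0.9,"wx": 0,"wy": 0,"wz": 0},{"dx": -0.1,"dy": 0.5,"dz": -0.9,"wx": 0,"wy": 0,"wz": 0},{"dx": -0.1,"dy": 0.5,"dz": -0.9,"wx": 0,"wy": 0,"wz": 0},{"dx": -0.1,"dy": 0.5,"dz": -0.9,"wx": 0,"wy": 0,"wz": 0},{"dx": -0.1,"dy": 0.5,"dz": -0.9,"wx": 0,"wy": 0,"wz": 0},{"dx": -0.1,"dy": 0.5,"dz": -0.9,"wx": 0,"wy": 0,"wz": 0},{"dx": -0.1,"dy": 0.5,"dz": -0.9,"wx": 0,"wy": 0,"wz": 0},{"dx": 0,"dy": 0.5,"dz": -0.9,"wx": 0,"wy": 0,"wz": 0},{"dx": 0,"dy": 0.3,"dz": -0.5,"wx": 0,"wy": 0,"wz": 0},{"dx": 0,"dy": 0,"dz": 0,"wx": 0,"wy": 0,"wz": 0}]}}

```text
time_s: 20.95
tcp_pos: [0.365, -0.4537, 0.2156]
eef_rot: [81.0, 88.8, 159.2]
contact_force: [0.6, -1.0, -0.8]
gripper_width: 0.0876
```

```bash
python3 - <<'E'
from h import *
plan([.35,-.5,.2],-12)
p,d=r.capture('top');save('t20.png',p);np.savez('t20.npz',p=p,d=d)
x=r.spot_point('top','ring');print([(y['centre'],y['score']) for y in x])
r.capture('scene');x=r.spot_point('scene','ring');print([(y['centre'],y['score']) for y in x])
for y in x: print(atz(model('scene'),*y['centre'],.056))
M=model('top');crop=(150,147,50,50);s=14;l,t,w,h=crop
img=cv2.resize(p[t:t+h,l:l+w],None,fx=s,fy=s,interpolation=cv2.INTER_CUBIC)
save('t20z.png',img)
th=np.radians(78);ex=np.array([np.cos(th),np.sin(th),0]);ey=np.array([-ex[1],ex[0],0])
def dr(pts,c):
    q=np.array([proj(M,X) for X in pts]);q=((q-[l,t]+.5)*s-.5).astype(int);cv2.polylines(img,[q],False,c,1)
b=np.linspace(-np.pi/2,np.pi/2,30);c0=np.array([.635,.157,.062])
for off,col in ((0,(0,255,0)),(.008,(255,255,0))):
    o=c0+off*ex
    dr([o-.032*ex-.015*ey]+[o+ex*(.003+.015*np.cos(x))+ey*.015*np.sin(x) for x in b]+[o-.032*ex+.015*ey],col)
a=np.linspace(0,2*np.pi,50)
for z_,rr in ((.072,.011),(.082,.004)): dr([[c0[0]+rr*np.cos(x),c0[1]+rr*np.sin(x),z_] for x in a],(255,0,0))
save('t20o.png',img)
E
```

```text
t 20.95 pos [ 0.365  -0.4537  0.2156] tooly yaw 168.21 world d [-0.015  -0.0463 -0.0156] tool shift units [ 0.779  0.246 -2.424] rot units [ 0.045  0.039 -0.249] w 0.0876 F [ 0.6 -1.  -0.8]
j [-31.8  13.4 -12.5   0.2 -65.3  19.9]
[([171.7, 167.1], 0.62), ([281.4, 187.6], 0.17)]
[([485.7, 262.0], 0.5), ([351.3, 227.0], 0.35)]
[0.63734248 0.16440653 0.056     ]
[ 0.61220184 -0.18009229  0.056     ]
```

View pics/t20o.png

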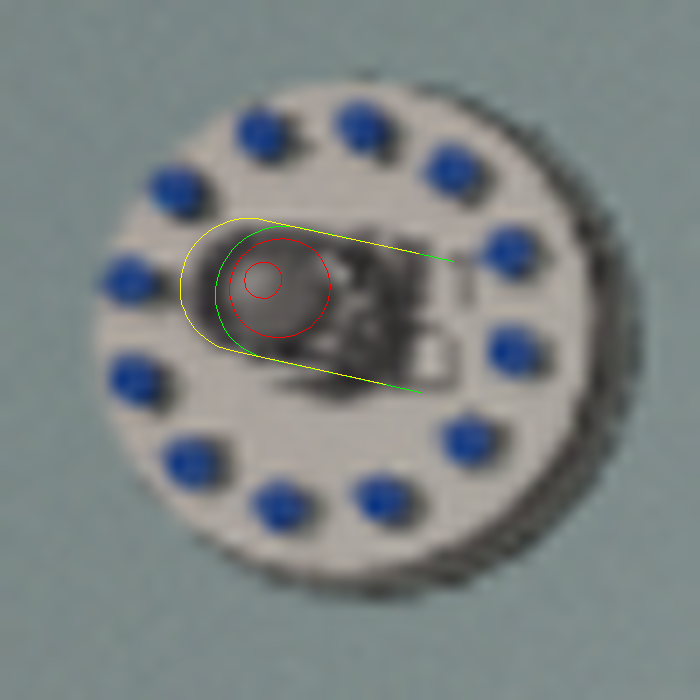

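View pics/t20z.png

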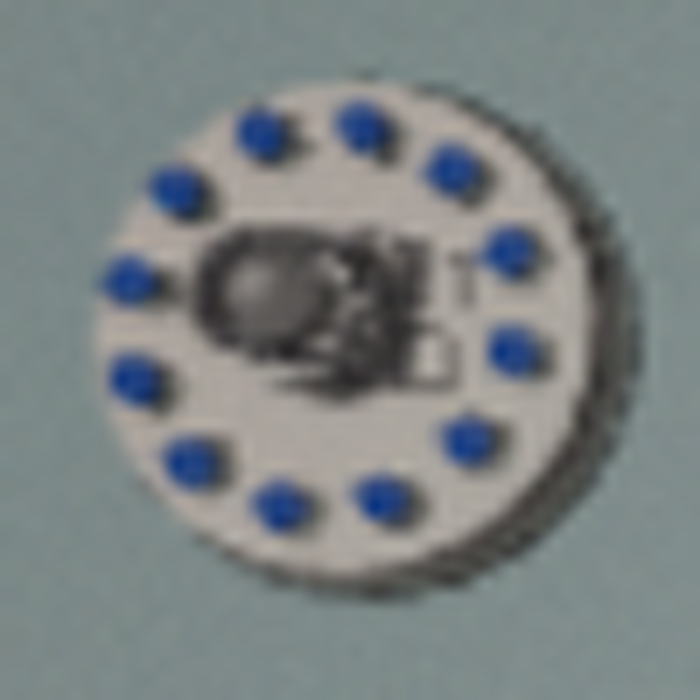

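View pics/t20.png

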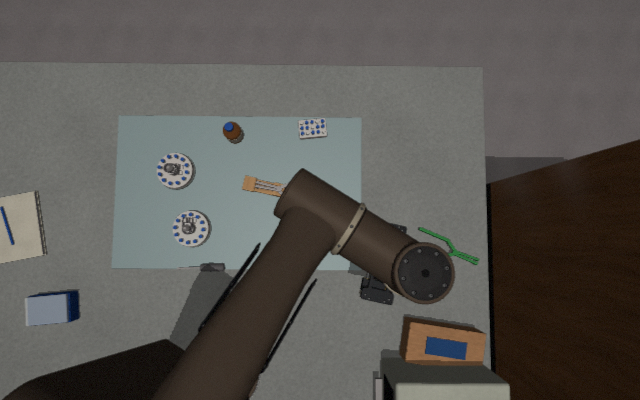

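```bash
python3 - <<'E'
from h import *
print(atz(model('top'),171.7,167.1,.056)); s=r.get_state(); print(s['time_s'],s['qd'].round(2),s['contact_force'].round(1))
print(r.close_job())
E
```

```text
[0.63787625 0.15613271 0.056     ]
21.15 [ 0.68 -0.25  0.16  0.04 -0.03  0.18] [ 0.2  0.1 -0. ]
the job is handed in; nothing more can be done
None
```

I put the ring into the bare spindle's groove, laid the pliers back on their wooden rest and let go. The job was handed in at about 21 s of the 48 s; no verdict was reported.

**What I did:** I squeezed the orange pliers, carried the spread ring over the bare spindle and lowered it. I judged it to be 0 to 1 mm above the hub when I let it close, with the fingers about 62 mm apart. I lifted the pins straight out and returned the pliers to the rest. The fingers were never brought near the ring.

**Last checks:**
- **Ring height and tilt:** depth readings put the ring's body at about z 56 to 65 mm, so it lies flat on the hub. I judged level from the pictures only and did not measure the tilt.
- **Ring centre:** estimates of its distance from the spindle axis disagreed. The top-view outline gave about 5 mm, the trained network gave about 3 mm (top) and 6 mm (scene), and the scene-view outline gave about 7 to 8 mm. All are under the 10 mm limit, but the largest leaves little margin.
- **Pliers:** they lie on both blocks at the right height, turned about 78°, the same as at the start. The handles read about 4 mm further back than before, well inside the 25 mm allowed.
- **Arm:** open and clear of everything at hand-in, with no contact force. Joint 1 still read 0.7 °/s.

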